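# Pack two orders of tablet tubes

### The job

Pack the two waiting orders: into the round canister go the three tubes with the red, yellow and green caps, standing upright side by side; into the long carton go the blue-capped tube, upright in the square cell, and the small printed box with the oranges, in the long cell, the same way up as it stands now. Set each article down on the floor of its container rather than dropping it. The black-capped tube belongs to neither order: leave it standing where it is in the stock tray.

Things in the scene. Friction and masses are not known exactly. Their poses are not given: they have to be found in the camera images.
- tube_red_mid (a point): plastic tablet tube with a red snap cap and a red band round its off-white body; an upright cylinder 30 mm across and 80 mm tall, 0.07 kg, loose, weight even: best held near its middle. The point is its centre, half-way up (40 mm above its foot); z is its axis, pointing to the cap. At the start it stands on the floor of the stock tray, its axis at least 78 mm from the next.
- tube_yellow_mid (a point): plastic tablet tube with a yellow snap cap and a yellow band round its off-white body; an upright cylinder 30 mm across and 80 mm tall, 0.07 kg, loose, weight even: best held near its middle. The point is its centre, half-way up (40 mm above its foot); z is its axis, pointing to the cap. At the start it stands on the floor of the stock tray, its axis at least 78 mm from the next.
- tube_green_mid (a point): plastic tablet tube with a green snap cap and a green band round its off-white body; an upright cylinder 30 mm across and 80 mm tall, 0.07 kg, loose, weight even: best held near its middle. The point is its centre, half-way up (40 mm above its foot); z is its axis, pointing to the cap. At the start it stands on the floor of the stock tray, its axis at least 78 mm from the next.
- tube_blue_mid (a point): plastic tablet tube with a blue snap cap and a blue band round its off-white body; an upright cylinder 30 mm across and 80 mm tall, 0.07 kg, loose, weight even: best held near its middle. The point is its centre, half-way up (40 mm above its foot); z is its axis, pointing to the cap. At the start it stands on the floor of the stock tray, its axis at least 78 mm from the next.
- tube_black_mid (a point): plastic tablet tube with a black snap cap and a black band round its off-white body; an upright cylinder 30 mm across and 80 mm tall, 0.07 kg, loose, weight even: best held near its middle. The point is its centre, half-way up (40 mm above its foot); z is its axis, pointing to the cap. At the start it stands on the floor of the stock tray, its axis at least 78 mm from the next.
- vitamin_box_mid (a point): small closed printed box, white and light blue with oranges pictured on it, alone on the bench beside the stock tray; 30 mm (its x) by 89 mm (its y) by 52 mm high (z), 0.06 kg, loose, standing on its long narrow side. The point is its centre, 26 mm above its underside; it is gripped across its 30 mm.
- stock_tray: narrow shallow grey-blue picking tray along the bench's front edge, 60 mm (x) by 400 mm (y), walls 26 mm high and 3 mm thick, floor 14 mm above the bench; fixed. Origin at the centre of its underside, z up. The five tubes stand in it in one row along its y, about 86 mm apart.
- canister: order 1: open round brown paperboard canister with a steel foot band, 90 mm outside, 84 mm inside, 25 mm high, floor 4 mm thick; fixed. Origin at the centre of its underside, z up. It takes three tubes standing in a triangle (e.g. centres 22 mm from its axis), their tops 59 mm above its rim. Its lid, a taller closed brown drum, stands behind and is not used.
- carton: order 2: open long brown carton tray, 56 (x) by 176 (y) mm, walls 25 mm high, 3 mm thick, floor 3 mm; fixed. Origin: centre of its underside, z up. A 3 mm partition, top at 23 mm, stands at y = +28.5 mm: long cell 50 x 112 mm, centre y = -29 mm; square cell 50 x 55 mm, centre y = +57.5 mm. No room for fingers in the cells: keep the fingertips above the walls. Its tall lid stands far left, unused.
Things that resemble listed ones, but are neither listed nor needed, are in the scene too. There is more than one size of the part that bears tube_yellow_mid; the job needs the larger.

How it is judged:
At the end, for the whole second after the job is handed in: Red, yellow, green tubes upright on the canister floor; blue tube upright in the carton's square cell, box in its long cell (within 14 mm across, 15 mm along, 6 mm above seated, tilt 0.14 rad); black tube upright, within 20 mm of its start; all released and at rest (horizontal distance between each of tube_red_mid, tube_yellow_mid, tube_green_mid and canister below 0.031 m and z of each of tube_red_mid, tube_yellow_mid, tube_green_mid in the frame of canister below 0.05 m and angle between each of tube_red_mid, tube_yellow_mid, tube_green_mid, tube_blue_mid, vitamin_box_mid's own z axis and vertical below 0.14 rad and x of tube_blue_mid in the frame of carton between -0.014 and 0.014 m and y of tube_blue_mid in the frame of carton between 0.04 and 0.075 m and z of tube_blue_mid in the frame of carton below 0.049 m and x of vitamin_box_mid in the frame of carton between -0.014 and 0.014 m and y of vitamin_box_mid in the frame of carton between -0.044 and -0.014 m and z of vitamin_box_mid in the frame of carton below 0.034 m and distance of tube_black_mid from where it was at the start of the episode below 0.02 m and angle between tube_black_mid's own z axis and vertical below 0.1 rad and linear speed of each of tube_red, tube_yellow, tube_green, tube_blue, vitamin_box below 0.02 m/s); the robot touches nothing.
It fails at once if an article is dropped (moves faster than 0.6 m/s, a fall of about 2 cm, while the fingers do not hold it) ((linear speed of tube_red above 0.6 m/s and contact force between the fingers and tube_red below 0.05 N) or (linear speed of tube_yellow above 0.6 m/s and contact force between the fingers and tube_yellow below 0.05 N) or (linear speed of tube_green above 0.6 m/s and contact force between the fingers and tube_green below 0.05 N) or (linear speed of tube_blue above 0.6 m/s and contact force between the fingers and tube_blue below 0.05 N) or (linear speed of vitamin_box above 0.6 m/s and contact force between the fingers and vitamin_box below 0.05 N)).
It fails at once if the black-capped tube is pushed 30 mm or more from its place, or knocked over (distance of tube_black_mid from where it was at the start of the episode above 0.03 m or angle between tube_black_mid's own z axis and vertical above 0.35 rad).
It also fails if it takes over 128 s, if anything falls off the work surface, if the arm or the gripper's body presses on something with over 40 N, if the wrist force passes 120 N, or if a joint passes its speed limit or range.

### The arm

A 7-joint arm with a two-finger parallel gripper is mounted at the origin on a cart in front of the work surface, level with it; the furniture and walls round the work are solid. World frame = base frame: x ahead of the robot, y to its left, z up, the work surface at z = 0. Lengths are in m, angles in rad, forces in N, time in s.
With the tool pointing down it reaches from about 0.425 to 0.925 m from the base axis. Payload 6.8 kg.
Tool frame: the origin (TCP) lies midway between the tips of the shut fingers; the grasp point (between the pads) lies 19 mm behind it; z points along the fingers, y is the direction in which the jaws open and shut (so a half turn about z gives the same grasp; the last joint's range is limited). The gripper opens to 85 mm and grips with 20 to 120 N. Pads are 22 mm wide; open, the fingers measure 114 mm over their backs; the gripper's body (76 mm by 85 mm) begins 54 mm behind the grasp point. The pads swing forward as they close: fully open they stand 13 mm farther back than shut.
Start: joints at [-1.363, 0.477, 0.022, 1.555, -0.011, 1.109, -0.083], TCP at [0.21, 0.642, 0.231] pointing down, gripper open.
Joint ranges: [-2.96, 2.96], [-0.34, 2.1], [-1.41, 1.46], [0.24, 2.44], [-1.37, 4.51], [0.17, 1.92], [-2.96, 2.96]. Speed limits (rad/s): [2.39, 2.39, 3.14, 3.14, 3.14, 3.14, 3.14].

### API

Orientations are given as a rotation vector (axis times angle).
In Python, from bench import r, imaging gives the robot as it stands.
- The arm moves only by the tool jog_arm, never from a script. Its argument "rows" is a list of rows, each an object with "delta_rot": the turn, a rotation vector about the tool's x, y, z in degrees, a list of three; "xyz": the shift along the tool's x, y, z in cm, a list of three; "fingers": the closure, from 0 (fully open) to 1 (shut). A call has exactly 5 rows; each row is the pose to reach, as a shift and turn from the pose measured when the call began, along the tool's axes at that moment; what a row does not reach only later rows make up. A row lasts 1/12 s, in which the tool goes at most 41.7 mm and 7.16 degrees, less where a joint would pass 70% of its speed; a pose out of reach is approached as far as the arm can. A call with a gripper value outside its range is refused whole. The fingers move at their own pace and stop on an object; "grip_force" is the grip in N (left out, the last holds). Time passes only in rows, so rows that repeat a pose let the fingers close, or fill a call up. It gives the time, the measured TCP pose, the force and the opening at its end, in the units of the state.
- r.get_obs(): the state, without advancing time (a new reading comes with each control period).
- imaging.grab_frame(name): name is "side" or "top" or "wrist"; returns the picture (480x640x3 uint8, blue, green, red); there is no depth.
- imaging.camera_info(name): a dict with "camera_matrix" (3x3 intrinsics, pixels), "xyz" and "attitude" of the camera in the world. Camera axes: x right, y down, z forward; pixel columns grow to the right and rows downward; lengths in m; the calibration is good to about 2 mm. A picture is of the moment at which its call begins: read the wrist's pose just before it. camera_info takes no time and is no camera call; for the wrist camera it gives the pose at the moment of the call.
- r.hand_in(): hands the job in, once; it reports no verdict.
Trained networks look in the newest picture that a camera, given by its name, has taken for a name from the list of things; names that differ only in an ending like _2 or _b are one class to them, and where a whole thing is asked for, a point or a joint stands for the part that bears it (a point fixed in the world has none). Each returns a list of dicts, best first, with "conf" (0 to 1); they miss things now and then, are a little off and sometimes report something else, mostly with a low value. They report only what shows in the picture. A call takes as long as a camera call. They do not tell look-alikes from the thing itself.
- imaging.find_in(camera, query): "position" ([column, row] in pixels, amid what is visible of it).
- imaging.cut_out(camera, query): "region" (480x640 bool, what is visible of it) and "position" ([column, row] in pixels, amid what is visible of it).
- imaging.tip_of(camera, query): "position" ([column, row] in pixels: a listed point, or the origin of a listed thing).
The state is a dict: "clock": time; "joints": joint angles; "qvel": joint speeds; "tau": joint torques, N m; "tcp_pos": TCP position; "orientation": TCP orientation; "contact_force": force on the tool from outside, world axes, zero at the start; "moment": the same for the moment, N m; "grip_width": finger opening in m.
Only numpy, scipy, OpenCV 4.12 (cv2) and the standard library are available. Lean on these libraries where they do the work, as an engineer would, in place of code of your own. Each camera call takes 0.05 s, during which the arm holds its last target.

## Working session

There is one attempt and no reset: what is moved stays moved. The work goes in short steps, Python scripts to look and compute and a tool call to move; the robot and the scene stay as the last step left them, time stands still between calls to the robot, and variables do not carry over. Pictures are saved under pics/ and viewed, and the job is handed in when it is done.

Besides the shell and the picture viewer there is one more tool, called after "Emit:" by a JSON object that holds its "fn" and its "kwargs". jog_arm: Moves the arm, as the interface text tells. Its arguments: {"type":"object","properties":{"rows":{"type":"array","items":{"type":"object","properties":{"delta_rot":{"type":"array","items":{"type":"number"}},"xyz":{"type":"array","items":{"type":"number"}},"fingers":{"type":"number"}}}},"grip_force":{"type":"number"}},"required":["rows"]}

```bash
mkdir -p pics; ls; python3 - <<'E'
from bench import r, imaging
import cv2
print(r.get_obs())
for n in ("side","top","wrist"):
    im=imaging.grab_frame(n); cv2.imwrite(f"pics/{n}0.png",im)
    print(n,imaging.camera_info(n))
E
```

```text
pics
{'clock': 0.0, 'joints': array([-1.36312064,  0.47779366,  0.02234432,  1.55645528, -0.01151868,
        1.10929483, -0.08309362]), 'qvel': array([-5.60976966e-04, -2.29456661e-04,  2.32798503e-05,  3.43984753e-04,
       -4.26897458e-04, -1.41518008e-03,  1.05475268e-03]), 'tau': array([-3.42816293e-04, -5.96448791e+01,  1.60798173e+00, -2.81197858e+01,
        1.24631243e-02,  9.50098329e-03,  1.56456599e-05]), 'tcp_pos': array([0.20945146, 0.64105735, 0.2303285 ]), 'orientation': array([-4.93910509e-01, -3.10235422e+00,  2.85152912e-03]), 'contact_force': array([ 0.01885323,  0.34994906, -0.31898599]), 'moment': array([ 0.02497598,  0.01586716, -0.06083929]), 'grip_width': 0.08514480264558348}
side {'camera_matrix': array([[451.2029737 ,   0.        , 316.90873953],
       [  0.        , 451.2029737 , 239.51527284],
       [  0.        ,   0.        ,   1.        ]]), 'xyz': array([-0.05352839,  0.86854041,  0.456053  ]), 'attitude': array([-0.63310784,  2.27382624, -1.55006075])}
top {'camera_matrix': array([[563.55476136,   0.        , 319.36821605],
       [  0.        , 563.55476136, 232.51837632],
       [  0.        ,   0.        ,   1.        ]]), 'xyz': array([0.21809555, 0.0382976 , 1.56026037]), 'attitude': array([-2.12489015,  2.14318765, -0.17460228])}
wrist {'camera_matrix': array([[380.77777541,   0.        , 322.90659791],
       [  0.        , 380.77777541, 237.22706451],
       [  0.        ,   0.        ,   1.        ]]), 'xyz': array([0.14428768, 0.66211389, 0.37291334]), 'attitude': array([2.3551616 , 1.70835968, 0.23335173])}
```

View pics/side0.png

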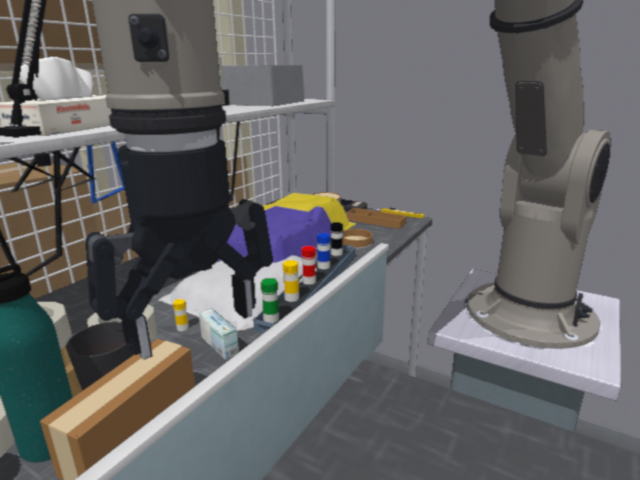

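View pics/top0.png

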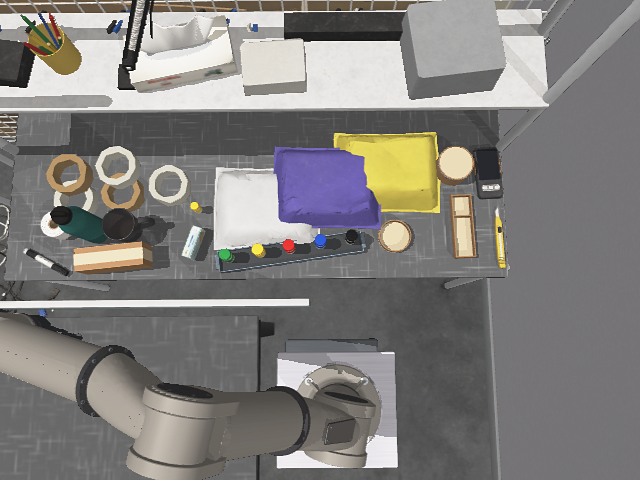

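View pics/wrist0.png

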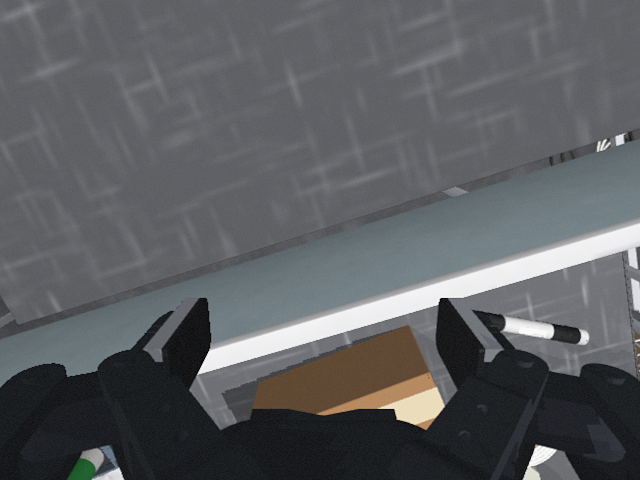

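The top view shows the tray row, left to right: green (226,256), yellow (258,250), red (289,245), blue (320,240) and black (352,236). The box is at (195,242), the canister at (396,236) and the carton at (462,226). A small yellow look-alike tube stands at (195,206), outside the tray. There is a low screen in front of the left part of the bench.

```bash
cat > h.py <<'E'
from bench import r, imaging
import cv2, numpy as np
from scipy.spatial.transform import Rotation as R
def ray(cam,uv,info=None):
    i=info or imaging.camera_info(cam); K=i["camera_matrix"]
    d=R.from_rotvec(i["attitude"]).as_matrix()@np.linalg.inv(K)@np.array([uv[0],uv[1],1.])
    return np.array(i["xyz"]),d
def at_z(cam,uv,z,info=None):
    o,d=ray(cam,uv,info); return o+d*(z-o[2])/d[2]
def proj(cam,P,info=None):
    i=info or imaging.camera_info(cam)
    c=(np.atleast_2d(P)-i["xyz"])@R.from_rotvec(i["attitude"]).as_matrix()
    p=c@np.array(i["camera_matrix"]).T; return p[:,:2]/p[:,2:]
def crop(im,x0,y0,x1,y1,s,name):
    cv2.imwrite(name,cv2.resize(im[y0:y1,x0:x1],None,fx=s,fy=s,interpolation=cv2.INTER_CUBIC))
E
python3 - <<'E'
from h import *
im=imaging.grab_frame("top")
crop(im,180,190,500,290,2.5,"pics/t1.png")
for q,z in [("tube_red_mid",.054),("tube_yellow_mid",.054),("tube_green_mid",.054),("tube_blue_mid",.054),("tube_black_mid",.054),("vitamin_box_mid",.026),("stock_tray",0),("canister",0),("carton",0)]:
    for d in imaging.tip_of("top",q)[:3]:
        print(q,round(d["conf"],2),np.round(d["position"],1),np.round(at_z("top",d["position"],z),4))
print(at_z("top",(150,303),.0),at_z("top",(308,303),0.1))
E
```

```text
tube_red_mid 0.48 [286.9 242.7] [0.4426 0.1286 0.054 ]
tube_red_mid 0.27 [460.5 224.7] [ 0.4878 -0.3426  0.054 ]
tube_yellow_mid 0.55 [195.2 204.9] [0.5492 0.3794 0.054 ]
tube_green_mid 0.73 [227.4 258.8] [0.4002 0.2886 0.054 ]
tube_blue_mid 0.59 [318.3 238.8] [0.4525 0.0436 0.054 ]
tube_black_mid 0.7 [351.2 238.8] [ 0.4517 -0.0453  0.054 ]
tube_black_mid 0.25 [394.3 238.3] [ 0.452  -0.1619  0.054 ]
vitamin_box_mid 0.77 [190.3 239.7] [0.4574 0.3965 0.026 ]
stock_tray 0.71 [319.4 239.5] [0.4589 0.0408 0.    ]
stock_tray 0.69 [461.  223.3] [ 0.5015 -0.3579  0.    ]
stock_tray 0.63 [289.8 254.3] [0.4178 0.1237 0.    ]
canister 0.59 [397.3 237.3] [ 0.4632 -0.1775  0.    ]
carton 0.6 [460.1 223.4] [ 0.5012 -0.3553  0.    ]
[0.28617212 0.50840632 0.        ] [0.27836951 0.07132669 0.1       ]
```

View pics/t1.png

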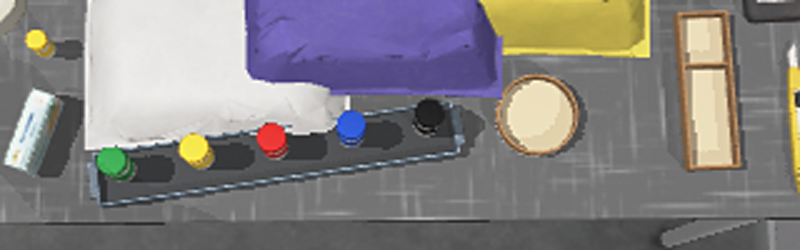

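```bash
python3 - <<'E'
from h import *
im=imaging.grab_frame("side")
crop(im,150,170,450,370,2.66,"pics/s1.png")
t=cv2.imread("pics/top0.png"); hsv=cv2.cvtColor(t,cv2.COLOR_BGR2HSV)
rng={"red":[((0,150,90),(8,255,255)),((172,150,90),(180,255,255))],"yellow":[((20,150,120),(32,255,255))],"green":[((50,120,50),(80,255,255))],"blue":[((105,170,100),(118,255,255))],"black":[((0,0,0),(180,255,40))]}
box={"red":(270,230,305,262),"yellow":(245,235,272,262),"green":(215,243,240,268),"blue":(305,228,332,252),"black":(340,226,364,246)}
for k,v in rng.items():
    x0,y0,x1,y1=box[k]; m=0
    for lo,hi in v: m=m|cv2.inRange(hsv[y0:y1,x0:x1],lo,hi)
    n,l,s,c=cv2.connectedComponentsWithStats(m); i=1+np.argmax(s[1:,4]); 
    print(k,s[i],c[i]+[x0,y0],np.round(at_z("top",c[i]+[x0,y0],.090),4))
# screen end
def tri(a,b):
    o1,d1=ray("side",a);o2,d2=ray("top",b)
    A=np.stack([d1,-d2],1); t=np.linalg.lstsq(A,o2-o1,rcond=None)[0]
    return o1+d1*t[0], np.linalg.norm(o1+d1*t[0]-o2-d2*t[1])
print("screen",tri((386,247),(308,303)))
crop(t,180,120,500,290,2.5,"pics/t2.png")
E
```

```text
red [ 13   9  12  14 120] [288.325      245.29166667] [0.4303 0.1227 0.09  ]
yellow [  7   8  13  14 130] [257.75384615 249.62307692] [0.4194 0.2031 0.09  ]
green [  4   6  12  11 107] [224.36448598 253.92523364] [0.4088 0.2909 0.09  ]
blue [ 10   6  11  14 114] [319.98245614 240.21052632] [0.4431 0.0391 0.09  ]
black [  6   4  12  13 111] [351.25225225 235.45045045] [ 0.4551 -0.0436  0.09  ]
screen (array([0.2762388 , 0.07045019, 0.10653444]), np.float64(0.001996405262765829))
```

View pics/s1.png

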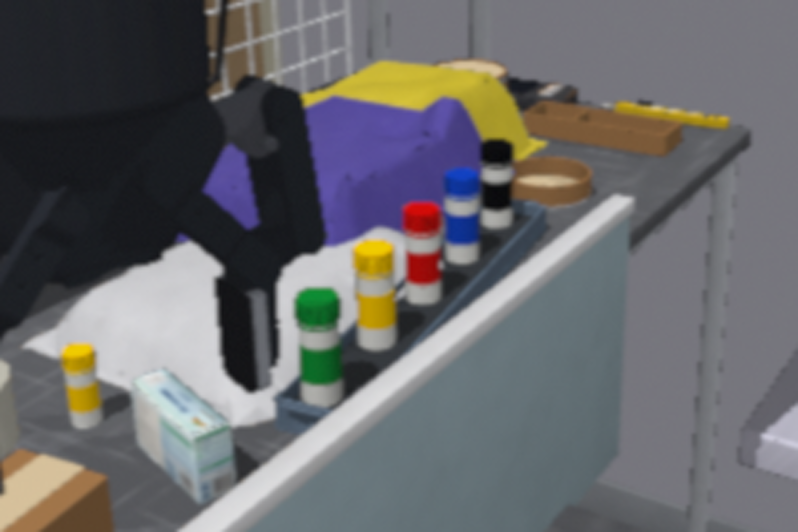

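View pics/t2.png

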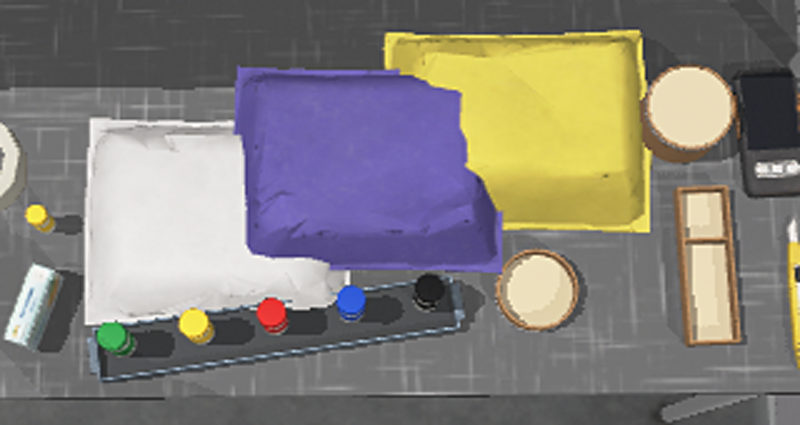

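Yellow candidates: (195,206) is small and slim and stands alone on the bench. (258,250) in the tray matches the other tubes in size, so it is the larger one that's needed, and the side crop confirms this. Next I'll measure the canister, carton and box.

```bash
python3 - <<'E'
from h import *
t=cv2.imread("pics/top0.png")
a=cv2.resize(t[185:265,375:485],None,fx=7,fy=7,interpolation=cv2.INTER_CUBIC)
for i in range(0,110,10): cv2.putText(a,str(375+i),(i*7,10),0,.35,(0,255,255)); cv2.line(a,(i*7,12),(i*7,20),(0,255,255))
for i in range(0,80,10): cv2.putText(a,str(185+i),(0,i*7),0,.35,(0,255,255)); cv2.line(a,(22,i*7),(30,i*7),(0,255,255))
cv2.imwrite("pics/t3.png",a)
b=cv2.resize(t[220:270,175:235],None,fx=12,fy=12,interpolation=cv2.INTER_CUBIC)
for i in range(0,60,10): cv2.putText(b,str(175+i),(i*12,10),0,.35,(0,255,255))
for i in range(0,50,10): cv2.putText(b,str(220+i),(0,i*12),0,.35,(0,255,255))
cv2.imwrite("pics/t4.png",b)
for q in ("canister","carton","vitamin_box_mid"):
    for d in imaging.cut_out("top",q)[:3]:
        m=d["region"].astype(np.uint8); c=max(cv2.findContours(m,0,2)[0],key=cv2.contourArea)
        print(q,round(d["conf"],2),d["position"],cv2.minAreaRect(c), cv2.minEnclosingCircle(c), np.round(cv2.boxPoints(cv2.minAreaRect(c)),1).tolist())
E
```

```text
canister 0.6 [396.1, 237.3] ((394.0, 235.5), (33.0, 32.0), 90.0) ((394.33721923828125, 235.593017578125), 16.970659255981445) [[378.0, 219.0], [410.0, 219.0], [410.0, 252.0], [378.0, 252.0]]
carton 0.63 [461.5, 224.2] ((461.83453369140625, 226.0137939453125), (63.61284255981445, 23.252735137939453), 85.2363510131836) ((462.0, 226.0), 32.89386749267578) [[447.6000061035156, 195.3000030517578], [470.79998779296875, 193.39999389648438], [476.1000061035156, 256.70001220703125], [452.8999938964844, 258.70001220703125]]
carton 0.26 [289.6, 253.6] ((290.387939453125, 251.73663330078125), (23.4823055267334, 151.6319580078125), 81.64924621582031) ((290.5, 252.5), 75.89805603027344) [[213.6999969482422, 251.10000610351562], [363.70001220703125, 229.10000610351562], [367.1000061035156, 252.3000030517578], [217.10000610351562, 274.3999938964844]]
vitamin_box_mid 0.67 [193.3, 239.1] ((193.25860595703125, 242.1034393310547), (15.041322708129883, 33.79655075073242), 21.801406860351562) ((192.83944702148438, 241.98623657226562), 17.12318992614746) [[180.0, 255.0], [192.60000610351562, 223.60000610351562], [206.5, 229.1999969482422], [194.0, 260.6000061035156]]
```

View pics/t3.png

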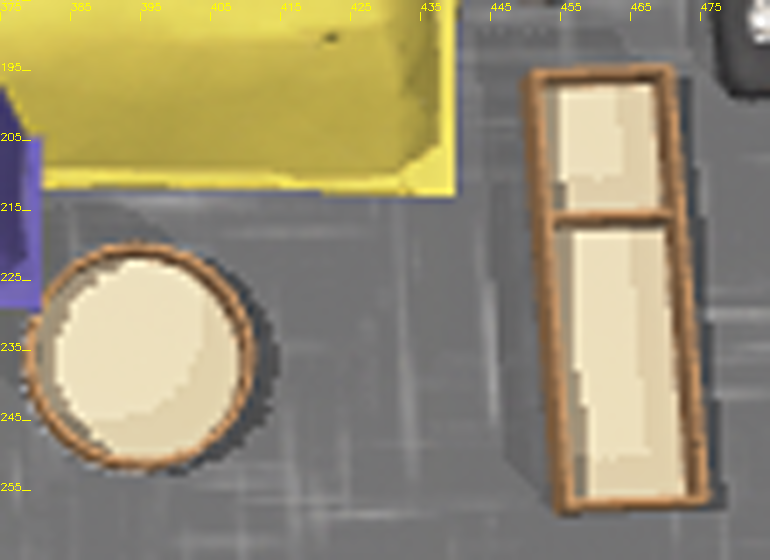

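View pics/t4.png

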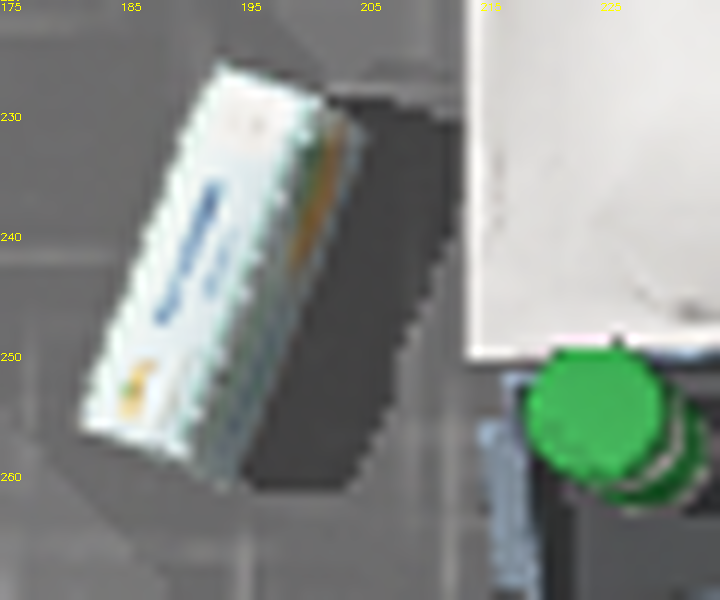

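```bash
python3 - <<'E'
from h import *
f=lambda p,s,o:[p[0]/s-.5+.5/s*0+o[0],p[1]/s-.5+o[1]]
C=at_z("top",f((141,356),7,(375,185)),.025); print("can",C.round(4))
L=[at_z("top",f(p,7,(375,185)),.025) for p in [(523,75),(676,65),(710,505),(557,513)]]
L=np.array(L); print(L.round(4)); c=L.mean(0); u=(L[0]+L[1]-L[2]-L[3])/2; print("carton",c.round(4),np.linalg.norm(u[:2]),np.degrees(np.arctan2(u[1],u[0])),np.linalg.norm((L[0]-L[1])[:2]))
n=u[:2]/np.linalg.norm(u[:2]); print("sq",c[:2]+n*.0575,"long",c[:2]-n*.029)
B=np.array([at_z("top",f(p,12,(175,220)),.052) for p in [(220,63),(325,97),(188,462),(80,428)]])
w=(B[0]+B[1]-B[2]-B[3])/2; print("box",B.mean(0).round(4),np.linalg.norm(w),np.degrees(np.arctan2(w[1],w[0])),np.linalg.norm(B[0]-B[1]))
o=r.get_obs(); M=R.from_rotvec(o["orientation"]).as_matrix(); print(M.round(3), "jaw",np.degrees(np.arctan2(M[1,1],M[0,1])))
i=imaging.camera_info("wrist"); print("cam in tool", M.T@(i["xyz"]-o["tcp_pos"]), (M.T@R.from_rotvec(i["attitude"]).as_matrix()).round(3))
E
```

```text
can [ 0.4648 -0.1669  0.025 ]
[[ 0.5769 -0.3226  0.025 ]
 [ 0.5804 -0.3838  0.025 ]
 [ 0.4037 -0.3878  0.025 ]
 [ 0.4011 -0.3278  0.025 ]]
carton [ 0.4905 -0.3555  0.025 ] 0.1762997912037019 1.489824787657594 0.061267741312100846
sq [ 0.54801005 -0.35398285] long [ 0.46153929 -0.35623179]
box [0.4489 0.3872 0.052 ] 0.08791608886254274 -19.1596207227575 0.025341410275744415
[[-0.951  0.311  0.   ]
 [ 0.311  0.951  0.   ]
 [-0.     0.    -1.   ]] jaw 71.90302918565534
cam in tool [ 0.06849655 -0.00057794 -0.14239065] [[-0.    -0.963 -0.271]
 [ 1.    -0.    -0.   ]
 [ 0.    -0.271  0.963]]
```

```bash
cat >> h.py <<'E'
def goto(x,y,z,jaw=None):
    o=r.get_obs(); M=R.from_rotvec(o["orientation"]).as_matrix()
    d=M.T@(np.array([x,y,z])-o["tcp_pos"])*100
    j=np.degrees(np.arctan2(M[1,1],M[0,1])); a=0
    if jaw is not None: a=-((jaw-j+90)%180-90)
    # levelled target rotation
    jw=np.radians(j-a); Y=np.array([np.cos(jw),np.sin(jw),0]);Z=np.array([0,0,-1.]);X=np.cross(Y,Z)
    rv=np.degrees(R.from_matrix(M.T@np.stack([X,Y,Z],1)).as_rotvec())
    print("t",round(o["clock"],2),"tcp",o["tcp_pos"].round(4),"jaw",round(j,1),"grip",round(o["grip_width"],4),"-> xyz",d.round(2),"rot",rv.round(1))
E
python3 -c "
from h import *
goto(.33,.42,.25,71);goto(.449,.387,.17,71)"
```

```text
t 0.85 tcp [0.2097 0.6416 0.2313] jaw 71.9 grip 0.0857 -> xyz [-18.32 -17.33  -1.87] rot [0.  0.  0.9]
t 0.85 tcp [0.2097 0.6416 0.2313] jaw 71.9 grip 0.0857 -> xyz [-30.66 -16.77   6.13] rot [0.  0.  0.9]
```

Emit:
{"fn": "jog_arm", "kwargs": {"rows": [{"xyz": [-2.6,-2.4,-0.4],"delta_rot": [0,0,0.9],"fingers": 0.35},{"xyz": [-5.2,-4.8,-0.8],"delta_rot": [0,0,0.9],"fingers": 0.35},{"xyz": [-8,-7.5,-1.2],"delta_rot": [0,0,0.9],"fingers": 0.35},{"xyz": [-10.5,-10,-1.4],"delta_rot": [0,0,0.9],"fingers": 0.35},{"xyz": [-13,-12.5,-1.6],"delta_rot": [0,0,0.9],"fingers": 0.35}]}}

```text
clock: 1.27
tcp_pos: [0.2952, 0.4808, 0.2476]
orientation: [0.519, 3.098, 0.001]
contact_force: [0.5, 0.4, 1.0]
grip_width: 0.0557
```

```bash
python3 -c "
from h import *
goto(.449,.387,.17,71)"
```

```text
t 1.27 tcp [0.2952 0.4808 0.2476] jaw 71.0 grip 0.0557 -> xyz [-17.59  -3.86   7.76] rot [ 0.  0. -0.]
```

Emit:
{"fn": "jog_arm", "kwargs": {"rows": [{"xyz": [-3.5,-0.8,1.5],"fingers": 0.35,"delta_rot": [0,0,0]},{"xyz": [-7,-1.6,3],"fingers": 0.35,"delta_rot": [0,0,0]},{"xyz": [-10.5,-2.4,4.6],"fingers": 0.35,"delta_rot": [0,0,0]},{"xyz": [-14,-3.2,6.2],"fingers": 0.35,"delta_rot": [0,0,0]},{"xyz": [-17.6,-3.9,7.8],"fingers": 0.35,"delta_rot": [0,0,0]}]}}

```text
clock: 1.68
tcp_pos: [0.4501, 0.3857, 0.1694]
orientation: [0.518, 3.098, 0.002]
contact_force: [-0.0, 0.5, -0.9]
grip_width: 0.0555
```

```bash
python3 -c "
from h import *
im=imaging.grab_frame('wrist'); cv2.imwrite('pics/w1.png',im)
goto(.449,.387,.022,71)
a=np.radians(-19.2);u=np.array([np.cos(a),np.sin(a),0]);v=np.array([-u[1],u[0],0]);c=np.array([.449,.387,.052])
print(proj('wrist',[c+s*.0445*u+t*.015*v for s in(-1,1) for t in(-1,1)]).round(1))
"
```

```text
t 1.73 tcp [0.4566 0.3782 0.1663] jaw 70.5 grip 0.0551 -> xyz [ 1.07  0.63 14.43] rot [-0.2  0.2 -0.5]
[[310.1 151.4]
 [355.7 151.1]
 [312.  277.5]
 [353.5 277.3]]
```

View pics/w1.png

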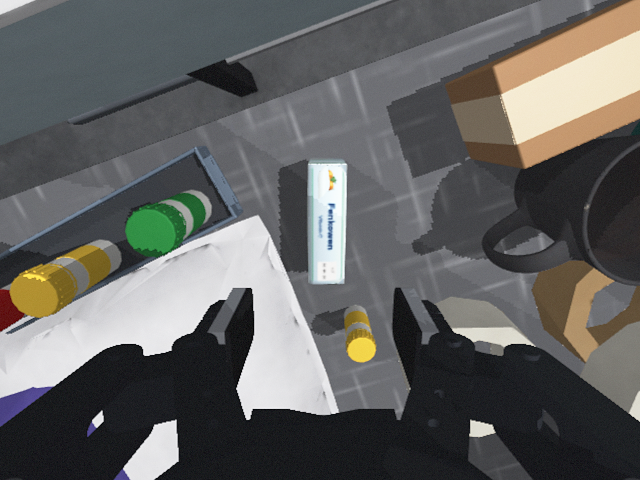

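The wrist view shows the box top from (327,160) to (327,283), the mirrored decoy tube at (360,345), and the tray tubes at left. The arm was still settling, so I'll measure again now that it's still.

Emit:
{"fn": "jog_arm", "kwargs": {"rows": [{"xyz": [1,0.6,1.5],"fingers": 0.35,"delta_rot": [0,0,-0.5]},{"xyz": [1,0.6,3],"fingers": 0.35,"delta_rot": [0,0,-0.5]},{"xyz": [1,0.6,3],"fingers": 0.35,"delta_rot": [0,0,-0.5]},{"xyz": [1,0.6,3],"fingers": 0.35,"delta_rot": [0,0,-0.5]},{"xyz": [1,0.6,3],"fingers": 0.35,"delta_rot": [0,0,-0.5]}]}}

```text
clock: 2.15
tcp_pos: [0.4494, 0.3877, 0.1372]
orientation: [0.518, 3.095, -0.006]
contact_force: [-0.3, -0.5, 0.4]
grip_width: 0.0556
```

```bash
python3 -c "
from h import *
i=imaging.camera_info('wrist');im=imaging.grab_frame('wrist'); crop(im,220,100,420,380,2,'pics/w2.png')
goto(.449,.387,.022,71)
hsv=cv2.cvtColor(im,cv2.COLOR_BGR2HSV)
m=cv2.inRange(im,(150,150,150),(255,255,255)); m[:,:285]=0;m[:,370:]=0;m[330:]=0
n,l,s,c=cv2.connectedComponentsWithStats(m);k=1+np.argmax(s[1:,4]);print(s[k])
cc=cv2.findContours((l==k).astype(np.uint8),0,2)[0][0];b=cv2.boxPoints(cv2.minAreaRect(cc));print(b)
P=np.array([at_z('wrist',q,.052,i) for q in b]);print(P.round(4),P.mean(0))
for k in range(2): d=P[k+1]-P[k];print(np.linalg.norm(d),np.degrees(np.arctan2(d[1],d[0])))
"
```

```text
t 2.2 tcp [0.4496 0.3878 0.1375] jaw 71.0 grip 0.0554 -> xyz [ 0.09 -0.07 11.55] rot [-0.1  0.3 -0. ]
[ 304  167   44  137 5005]
[[304. 167.]
 [347. 167.]
 [347. 303.]
 [304. 303.]]
[[0.4009 0.3916 0.052 ]
 [0.4092 0.4156 0.052 ]
 [0.4926 0.3884 0.052 ]
 [0.4835 0.3619 0.052 ]] [0.44653238 0.38938245 0.052     ]
0.025351439602459207 71.007927840991
0.08772810161413833 -18.014627464967916
```

View pics/w2.png

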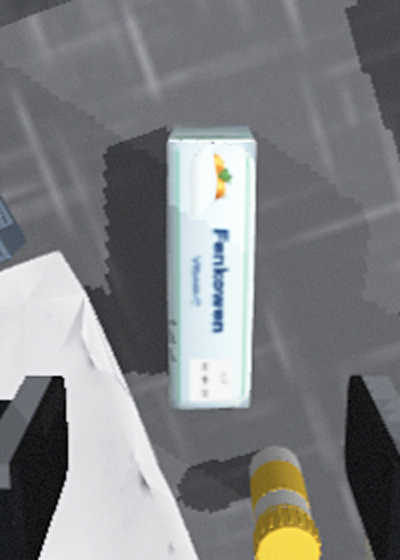

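Emit:
{"fn": "jog_arm", "kwargs": {"rows": [{"xyz": [0.2,0.0,3],"fingers": 0.42,"delta_rot": [0,0,0]},{"xyz": [0.2,0.0,6],"fingers": 0.42,"delta_rot": [0,0,0]},{"xyz": [0.2,0.0,8],"fingers": 0.42,"delta_rot": [0,0,0]},{"xyz": [0.2,0.0,10],"fingers": 0.42,"delta_rot": [0,0,0]},{"xyz": [0.2,0.0,11],"fingers": 0.42,"delta_rot": [0,0,0]}]}}

```text
clock: 2.62
tcp_pos: [0.4475, 0.388, 0.0263]
orientation: [0.517, 3.095, -0.006]
contact_force: [-1.1, -0.7, -0.0]
grip_width: 0.0497
```

```bash
python3 -c "
from h import *
im=imaging.grab_frame('wrist'); cv2.imwrite('pics/w3.png',im)
goto(.448,.388,.022,71)"
```

```text
t 2.67 tcp [0.4471 0.3874 0.0253] jaw 71.0 grip 0.0497 -> xyz [-0.07  0.09  0.33] rot [-0.3  0.2  0. ]
```

View pics/w3.png

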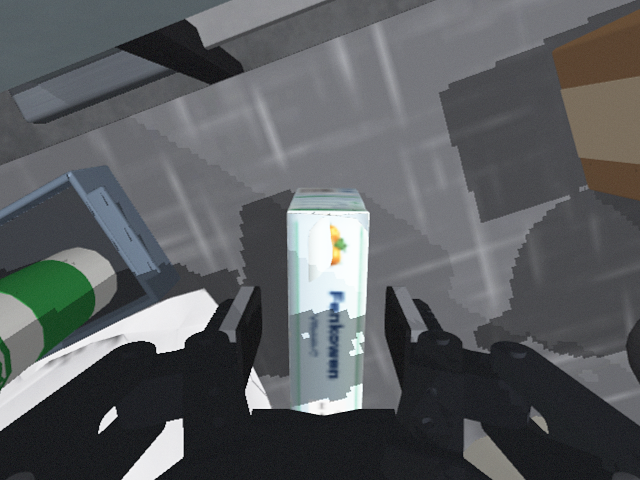

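The box is centred between the fingers: its edges are at columns 290 and 368, and the fingers at 248 and 395. I'll close on it.

Emit:
{"fn": "jog_arm", "kwargs": {"rows": [{"xyz": [0,0.1,0.3],"fingers": 0.42,"delta_rot": [0,0,0]},{"xyz": [0,0.1,0.3],"fingers": 1,"delta_rot": [0,0,0]},{"xyz": [0,0.1,0.3],"fingers": 1,"delta_rot": [0,0,0]},{"xyz": [0,0.1,0.3],"fingers": 1,"delta_rot": [0,0,0]},{"xyz": [0,0.1,0.3],"fingers": 1,"delta_rot": [0,0,0]}], "grip_force": 30}}

```text
clock: 3.08
tcp_pos: [0.448, 0.389, 0.0234]
orientation: [0.517, 3.095, -0.006]
contact_force: [-0.7, 0.1, 3.5]
grip_width: 0.0291
```

Emit:
{"fn": "jog_arm", "kwargs": {"rows": [{"xyz": [0,0,0],"fingers": 1,"delta_rot": [0,0,0]},{"xyz": [0,0,0],"fingers": 1,"delta_rot": [0,0,0]},{"xyz": [0,0,-1],"fingers": 1,"delta_rot": [0,0,0]},{"xyz": [0,0,-2.5],"fingers": 1,"delta_rot": [0,0,0]},{"xyz": [0,0,-5],"fingers": 1,"delta_rot": [0,0,0]}]}}

```text
clock: 3.5
tcp_pos: [0.4465, 0.3879, 0.0726]
orientation: [0.517, 3.097, -0.012]
contact_force: [0.6, 0.7, -0.6]
grip_width: 0.0288
```

```bash
python3 -c "
from h import *
im=imaging.grab_frame('wrist'); cv2.imwrite('pics/w4.png',im)
goto(.48,.0,.23,92)"
```

```text
t 3.55 tcp [0.4494 0.3904 0.0785] jaw 71.0 grip 0.029 -> xyz [-15.7  -35.91 -15.08] rot [ -0.    0.4 -21. ]
```

View pics/w4.png

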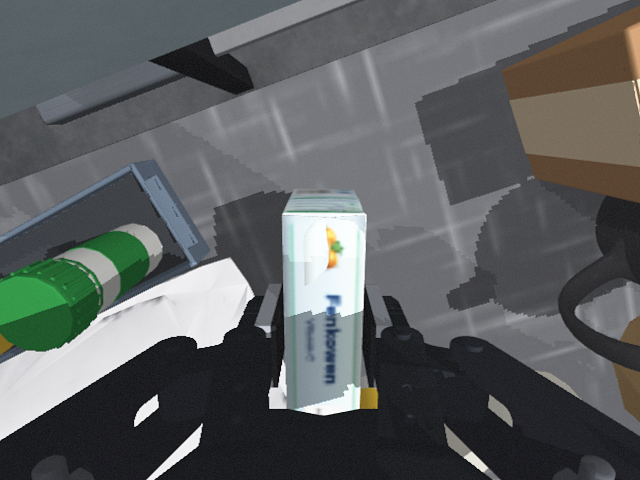

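The box is held and lifted. Next I'll raise it and carry it across.

Emit:
{"fn": "jog_arm", "kwargs": {"rows": [{"xyz": [0,0,-4],"fingers": 1,"delta_rot": [0,0,0]},{"xyz": [0,0,-8],"fingers": 1,"delta_rot": [0,0,0]},{"xyz": [-0.5,-1,-12],"fingers": 1,"delta_rot": [0,0,0]},{"xyz": [-2,-4,-15],"fingers": 1,"delta_rot": [0,0,-4]},{"xyz": [-3.5,-8,-16],"fingers": 1,"delta_rot": [0,0,-8]}]}}

```text
clock: 3.97
tcp_pos: [0.4568, 0.3132, 0.2426]
orientation: [0.288, 3.116, 0.011]
contact_force: [0.7, 0.1, 0.1]
grip_width: 0.0289
```

```bash
python3 -c "
from h import *
goto(.48,.12,.24,92);goto(.462,-.356,.24,92)"
```

```text
t 3.97 tcp [0.4568 0.3132 0.2426] jaw 79.5 grip 0.0289 -> xyz [ -5.81 -18.57   0.18] rot [  0.4   0.7 -12.6]
t 3.97 tcp [0.4568 0.3132 0.2426] jaw 79.5 grip 0.0289 -> xyz [-12.76 -65.7   -0.12] rot [  0.4   0.7 -12.6]
```

Emit:
{"fn": "jog_arm", "kwargs": {"rows": [{"xyz": [-1.2,-3.7,0],"fingers": 1,"delta_rot": [0,0.4,-2.5]},{"xyz": [-2.4,-7.4,0],"fingers": 1,"delta_rot": [0,0.7,-5]},{"xyz": [-3.5,-11,0],"fingers": 1,"delta_rot": [0.2,0.7,-7.5]},{"xyz": [-4.6,-15,0],"fingers": 1,"delta_rot": [0.4,0.7,-10]},{"xyz": [-5.8,-18.5,0],"fingers": 1,"delta_rot": [0.4,0.7,-12.6]}]}}

```text
clock: 4.38
tcp_pos: [0.4794, 0.1181, 0.2425]
orientation: [-0.058, 3.14, -0.0]
contact_force: [1.1, 0.1, -1.4]
grip_width: 0.029
```

```bash
python3 -c "
from h import *
goto(.48,-.06,.24,92)"
```

```text
t 4.38 tcp [0.4794 0.1181 0.2425] jaw 92.1 grip 0.029 -> xyz [  0.61 -17.8    0.26] rot [-0.   0.   0.1]
```

Emit:
{"fn": "jog_arm", "kwargs": {"rows": [{"xyz": [0.1,-4,0],"fingers": 1,"delta_rot": [0,0,0]},{"xyz": [0.2,-8,0],"fingers": 1,"delta_rot": [0,0,0]},{"xyz": [0.4,-12,0],"fingers": 1,"delta_rot": [0,0,0]},{"xyz": [0.5,-16,0],"fingers": 1,"delta_rot": [0,0,0]},{"xyz": [0.6,-20,0],"fingers": 1,"delta_rot": [0,0,0]}]}}

```text
clock: 4.8
tcp_pos: [0.4803, -0.084, 0.2434]
orientation: [-0.058, 3.139, 0.001]
contact_force: [1.4, 0.1, -1.1]
grip_width: 0.029
```

```bash
python3 -c "
from h import *
goto(.462,-.27,.24,92)"
```

```text
t 4.8 tcp [ 0.4803 -0.084   0.2434] jaw 92.1 grip 0.029 -> xyz [  2.52 -18.52   0.33] rot [0.  0.1 0.1]
```

Emit:
{"fn": "jog_arm", "kwargs": {"rows": [{"xyz": [0.5,-4,0],"fingers": 1,"delta_rot": [0,0,0]},{"xyz": [1,-8,0],"fingers": 1,"delta_rot": [0,0,0]},{"xyz": [1.6,-12,0],"fingers": 1,"delta_rot": [0,0,0]},{"xyz": [2.1,-16,0],"fingers": 1,"delta_rot": [0,0,0]},{"xyz": [2.6,-20,0],"fingers": 1,"delta_rot": [0,0,0]}]}}

```text
clock: 5.22
tcp_pos: [0.461, -0.2866, 0.244]
orientation: [-0.058, 3.138, 0.001]
contact_force: [0.9, 1.3, 0.2]
grip_width: 0.0293
```

```bash
python3 -c "
from h import *
goto(.462,-.356,.15,92)"
```

```text
t 5.22 tcp [ 0.461  -0.2866  0.244 ] jaw 92.1 grip 0.0293 -> xyz [ 0.19 -6.94  9.4 ] rot [0.  0.2 0.1]
```

Emit:
{"fn": "jog_arm", "kwargs": {"rows": [{"xyz": [0.2,-3,1],"fingers": 1,"delta_rot": [0,0,0]},{"xyz": [0.2,-5.5,3],"fingers": 1,"delta_rot": [0,0,0]},{"xyz": [0.2,-6.9,5.5],"fingers": 1,"delta_rot": [0,0,0]},{"xyz": [0.2,-6.9,7.5],"fingers": 1,"delta_rot": [0,0,0]},{"xyz": [0.2,-6.9,8],"fingers": 1,"delta_rot": [0,0,0]}]}}

```text
clock: 5.63
tcp_pos: [0.4596, -0.3554, 0.1613]
orientation: [0.055, -3.14, -0.005]
contact_force: [-0.8, 0.8, -0.8]
grip_width: 0.0291
```

Emit:
{"fn": "jog_arm", "kwargs": {"rows": [{"xyz": [0,0,0],"fingers": 1,"delta_rot": [0,0,0]},{"xyz": [0,0,0],"fingers": 1,"delta_rot": [0,0,0]},{"xyz": [0,0,0],"fingers": 1,"delta_rot": [0,0,0]},{"xyz": [0,0,0],"fingers": 1,"delta_rot": [0,0,0]},{"xyz": [0,0,0],"fingers": 1,"delta_rot": [0,0,0]}]}}

```text
clock: 6.05
tcp_pos: [0.4605, -0.3553, 0.1625]
orientation: [-0.057, 3.14, 0.004]
contact_force: [-0.5, 0.3, -0.8]
grip_width: 0.0292
```

```bash
python3 -c "
from h import *
i=imaging.camera_info('wrist');im=imaging.grab_frame('wrist')
a=np.radians(2);n=np.array([np.cos(a),np.sin(a),0]);v=np.array([-n[1],n[0],0]);c=np.array([.4905,-.3555,.025])
p=proj('wrist',[c+s*.088*n+t*.028*v for s,t in((-1,-1),(-1,1),(1,1),(1,-1))],i);print(p.round(1))
cv2.polylines(im,[p.round().astype(int)],True,(0,255,0),1);cv2.imwrite('pics/w5.png',im)
t=imaging.grab_frame('top');crop(t,375,185,485,265,7,'pics/t5.png')
s=imaging.grab_frame('side');crop(s,300,170,460,260,5,'pics/s5.png')
goto(.462,-.356,.15,92)"
```

```text
[[282.6 145.6]
 [360.9 145.7]
 [355.1 360.9]
 [288.4 360.9]]
t 6.2 tcp [ 0.46   -0.3553  0.1619] jaw 92.0 grip 0.0293 -> xyz [-0.19 -0.08  1.19] rot [ 0.2 -0.   0. ]
```

View pics/w5.png

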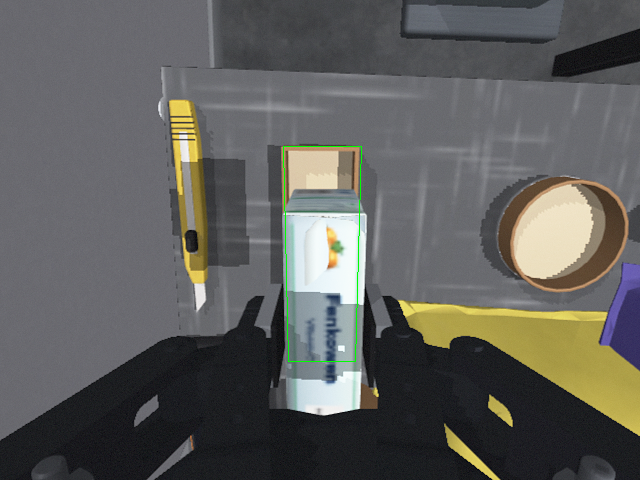

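View pics/t5.png

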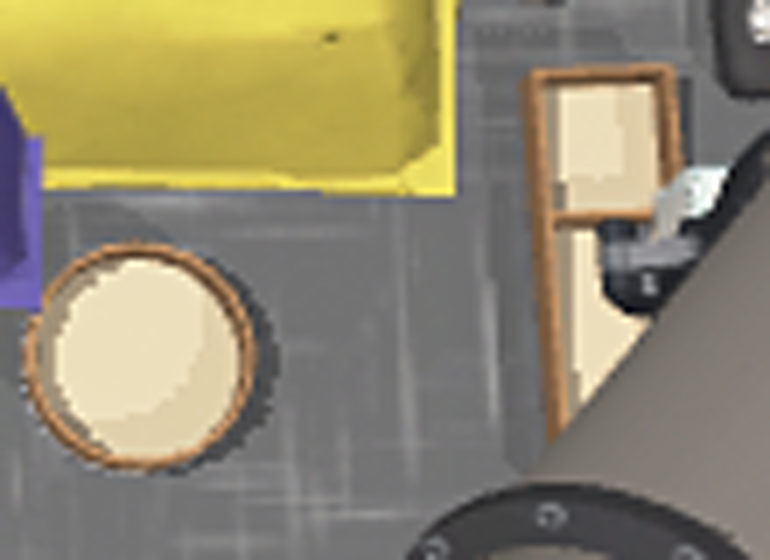

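The predicted carton rim (green) lies right on the rim in the wrist view (columns 282–361, row 146). The box is aligned, so I'll lower it.

Emit:
{"fn": "jog_arm", "kwargs": {"rows": [{"xyz": [-0.2,-0.1,3],"fingers": 1,"delta_rot": [0,0,0]},{"xyz": [-0.2,-0.1,6],"fingers": 1,"delta_rot": [0,0,0]},{"xyz": [-0.2,-0.1,8],"fingers": 1,"delta_rot": [0,0,0]},{"xyz": [-0.2,-0.1,9],"fingers": 1,"delta_rot": [0,0,0]},{"xyz": [-0.2,-0.1,9.3],"fingers": 1,"delta_rot": [0,0,0]}]}}

```text
clock: 6.62
tcp_pos: [0.4611, -0.3553, 0.0673]
orientation: [0.056, -3.138, -0.007]
contact_force: [-0.3, -0.0, -0.4]
grip_width: 0.0293
```

```bash
python3 -c "
from h import *
i=imaging.camera_info('wrist');im=imaging.grab_frame('wrist')
a=np.radians(2);n=np.array([np.cos(a),np.sin(a),0]);v=np.array([-n[1],n[0],0]);c=np.array([.4905,-.3555,.025])
p=proj('wrist',[c+s*.088*n+t*.028*v for s,t in((-1,-1),(-1,1),(1,1),(1,-1))],i)
cv2.polylines(im,[p.round().astype(int)],True,(0,255,0),1);cv2.imwrite('pics/w6.png',im)
goto(.462,-.356,.0265,92)"
```

```text
t 6.67 tcp [ 0.4616 -0.3557  0.068 ] jaw 92.0 grip 0.0287 -> xyz [-0.05 -0.04  4.15] rot [ 0.2 -0.1  0. ]
```

View pics/w6.png

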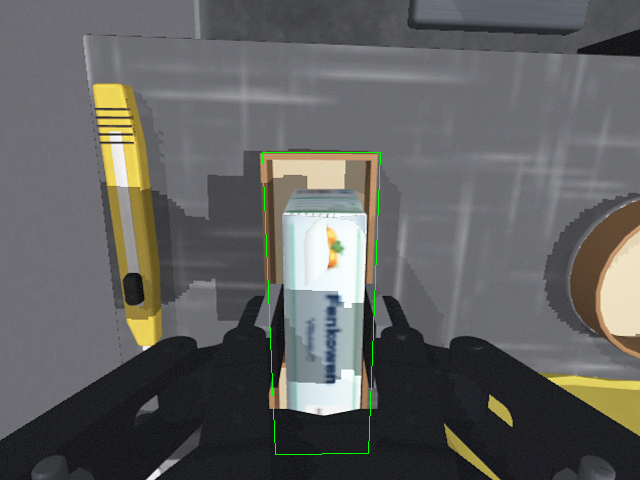

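Emit:
{"fn": "jog_arm", "kwargs": {"rows": [{"xyz": [0,0,2],"fingers": 1,"delta_rot": [0,0,0]},{"xyz": [0,0,3],"fingers": 1,"delta_rot": [0,0,0]},{"xyz": [0,0,3.6],"fingers": 1,"delta_rot": [0,0,0]},{"xyz": [0,0,3.9],"fingers": 1,"delta_rot": [0,0,0]},{"xyz": [0,0,4.1],"fingers": 1,"delta_rot": [0,0,0]}]}}

```text
clock: 7.08
tcp_pos: [0.4617, -0.3559, 0.0273]
orientation: [0.056, -3.14, -0.005]
contact_force: [0.3, -0.2, -0.9]
grip_width: 0.0295
```

```bash
python3 -c "
from h import *
goto(.462,-.356,.0265,92);print(r.get_obs()['contact_force'])"
```

```text
t 7.08 tcp [ 0.4617 -0.3559  0.0273] jaw 92.0 grip 0.0295 -> xyz [-0.03 -0.02  0.08] rot [ 0.2 -0.1  0. ]
[ 0.34695654 -0.23716009 -0.93117727]
```

Emit:
{"fn": "jog_arm", "kwargs": {"rows": [{"xyz": [0,0,0.1],"fingers": 1,"delta_rot": [0,0,0]},{"xyz": [0,0,0.1],"fingers": 1,"delta_rot": [0,0,0]},{"xyz": [0,0,0.1],"fingers": 0.5,"delta_rot": [0,0,0]},{"xyz": [0,0,0.1],"fingers": 0.5,"delta_rot": [0,0,0]},{"xyz": [0,0,0.1],"fingers": 0.5,"delta_rot": [0,0,0]}]}}

```text
clock: 7.5
tcp_pos: [0.462, -0.356, 0.0267]
orientation: [0.056, -3.14, -0.004]
contact_force: [0.1, -0.0, 0.8]
grip_width: 0.043
```

Emit:
{"fn": "jog_arm", "kwargs": {"rows": [{"xyz": [0,0,0],"fingers": 0.5,"delta_rot": [0,0,0]},{"xyz": [0,0,-2],"fingers": 0.5,"delta_rot": [0,0,0]},{"xyz": [0,0,-5],"fingers": 0.5,"delta_rot": [0,0,0]},{"xyz": [0,0,-9],"fingers": 0.4,"delta_rot": [0,0,0]},{"xyz": [0,0,-13],"fingers": 0.4,"delta_rot": [0,0,0]}]}}

```text
clock: 7.92
tcp_pos: [0.4613, -0.356, 0.1576]
orientation: [0.055, -3.138, -0.006]
contact_force: [0.7, 0.5, -0.5]
grip_width: 0.051
```

```bash
python3 -c "
from h import *
i=imaging.camera_info('wrist');im=imaging.grab_frame('wrist')
cv2.imwrite('pics/w7.png',im)
C=np.array([.4648,-.1669,.025]);print(proj('wrist',[C+[.045*np.cos(t),.045*np.sin(t),0] for t in np.arange(0,6.28,np.pi/2)],i))
goto(.443,.039,.24,97.9)"
```

```text
[[561.9085143  294.61207502]
 [633.17416051 241.43543464]
 [587.23747596 179.49641865]
 [514.68012322 237.49938284]]
t 7.97 tcp [ 0.465  -0.3595  0.166 ] jaw 92.0 grip 0.0511 -> xyz [ 0.77 39.88 -7.51] rot [-0.2  0.5 -5.9]
```

View pics/w7.png

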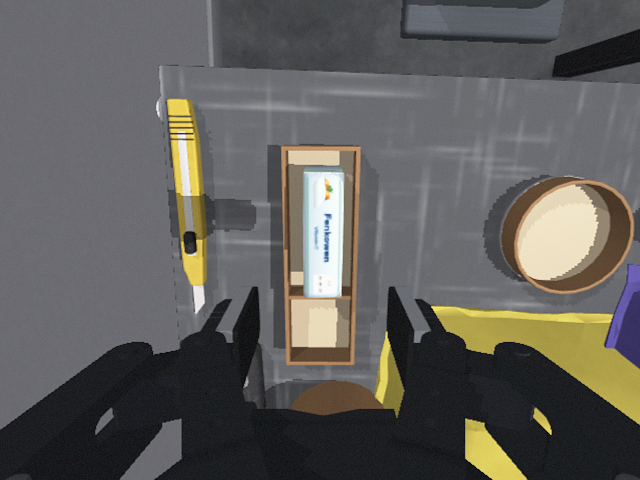

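The box sits in the long cell, against the cell's partition side. The canister is at (566,235). Next is the blue tube.

Emit:
{"fn": "jog_arm", "kwargs": {"rows": [{"xyz": [0.2,4,-2],"fingers": 0.4,"delta_rot": [0,0,-1]},{"xyz": [0.3,8,-3],"fingers": 0.4,"delta_rot": [0,0.2,-2]},{"xyz": [0.4,12,-4],"fingers": 0.4,"delta_rot": [0,0.4,-3]},{"xyz": [0.5,16,-4],"fingers": 0.4,"delta_rot": [0,0.4,-4]},{"xyz": [0.6,20,-4],"fingers": 0.4,"delta_rot": [0,0.4,-5.9]}]}}

```text
clock: 8.38
tcp_pos: [0.452, -0.1589, 0.2065]
orientation: [-0.215, 3.131, -0.005]
contact_force: [1.3, 0.8, -0.3]
grip_width: 0.0512
```

```bash
python3 -c "
from h import *
goto(.445,.039,.19,97.9)"
```

```text
t 8.38 tcp [ 0.452  -0.1589  0.2065] jaw 97.9 grip 0.0512 -> xyz [-2.01 19.7   1.58] rot [-0.2  0.2 -0. ]
```

Emit:
{"fn": "jog_arm", "kwargs": {"rows": [{"xyz": [-0.4,4,0.2],"fingers": 0.4,"delta_rot": [0,0,0]},{"xyz": [-0.8,8,0.4],"fingers": 0.4,"delta_rot": [0,0,0]},{"xyz": [-1.2,12,0.6],"fingers": 0.4,"delta_rot": [0,0,0]},{"xyz": [-1.6,16,1],"fingers": 0.4,"delta_rot": [0,0,0]},{"xyz": [-2,19.5,1.5],"fingers": 0.4,"delta_rot": [0,0,0]}]}}

```text
clock: 8.8
tcp_pos: [0.4448, 0.0396, 0.1912]
orientation: [-0.217, 3.129, -0.004]
contact_force: [0.4, -0.3, -0.9]
grip_width: 0.0517
```

Emit:
{"fn": "jog_arm", "kwargs": {"rows": [{"xyz": [0,0,0],"fingers": 0.4,"delta_rot": [0,0,0]},{"xyz": [0,0,0],"fingers": 0.4,"delta_rot": [0,0,0]},{"xyz": [0,0,0],"fingers": 0.4,"delta_rot": [0,0,0]},{"xyz": [0,0,0],"fingers": 0.4,"delta_rot": [0,0,0]},{"xyz": [0,0,0],"fingers": 0.4,"delta_rot": [0,0,0]}]}}

```text
clock: 9.22
tcp_pos: [0.445, 0.038, 0.1914]
orientation: [-0.212, 3.129, -0.004]
contact_force: [0.4, -1.5, -0.6]
grip_width: 0.0511
```

```bash
python3 -c "
from h import *
i=imaging.camera_info('wrist');im=imaging.grab_frame('wrist')
goto(.443,.039,.2,97.9)
for n,p in dict(red=(.4303,.1227),blue=(.4431,.0391),black=(.4551,-.0436),yellow=(.4194,.2031)).items():
  q=[[p[0]+.015*np.cos(t),p[1]+.015*np.sin(t),.094] for t in np.arange(0,6.2,.3)]
  cv2.polylines(im,[proj('wrist',q,i).round().astype(int)],True,(255,255,0),1)
  q=[[p[0]+.015*np.cos(t),p[1]+.015*np.sin(t),.014] for t in np.arange(0,6.2,.3)]
  cv2.polylines(im,[proj('wrist',q,i).round().astype(int)],True,(255,0,255),1)
cv2.imwrite('pics/w8.png',im)
"
```

```text
t 9.27 tcp [0.445  0.0382 0.1914] jaw 97.8 grip 0.0513 -> xyz [ 0.18  0.11 -0.86] rot [-0.2  0.3 -0.1]
```

View pics/w8.png

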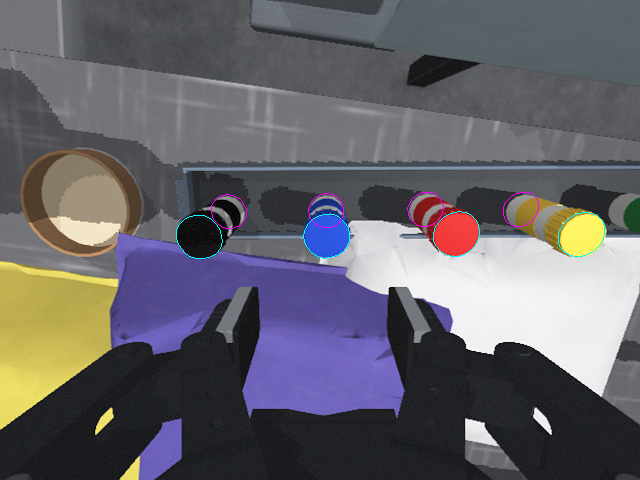

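All overlaid predictions (cyan at cap level, magenta at foot level) sit on the tubes within a pixel or two. I'll descend on blue.

Emit:
{"fn": "jog_arm", "kwargs": {"rows": [{"xyz": [0.2,0.1,3],"fingers": 0.4,"delta_rot": [0,0.2,0]},{"xyz": [0.2,0.1,6],"fingers": 0.4,"delta_rot": [0,0.3,0]},{"xyz": [0.2,0.1,9],"fingers": 0.4,"delta_rot": [-0.2,0.3,0]},{"xyz": [0.2,0.1,10.5],"fingers": 0.4,"delta_rot": [-0.2,0.3,0]},{"xyz": [0.2,0.1,11],"fingers": 0.4,"delta_rot": [-0.2,0.3,0]}]}}

```text
clock: 9.68
tcp_pos: [0.4419, 0.0373, 0.0792]
orientation: [0.21, -3.13, 0.001]
contact_force: [-0.5, -0.2, 1.2]
grip_width: 0.0512
```

```bash
python3 -c "
from h import *
im=imaging.grab_frame('wrist');cv2.imwrite('pics/w9.png',im)
s=imaging.grab_frame('side');crop(s,230,150,430,300,4,'pics/s9.png')
goto(.443,.039,.045,97.9)
"
```

```text
t 9.78 tcp [0.4431 0.0378 0.0809] jaw 97.7 grip 0.0512 -> xyz [-0.01  0.12  3.59] rot [-0.  -0.1 -0.2]
```

View pics/w9.png

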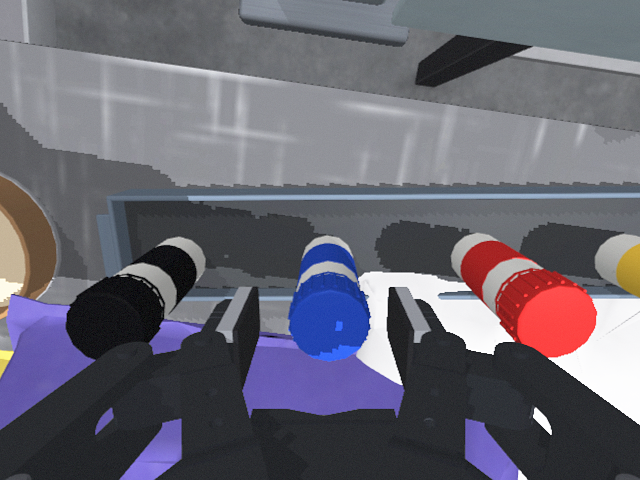

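View pics/s9.png

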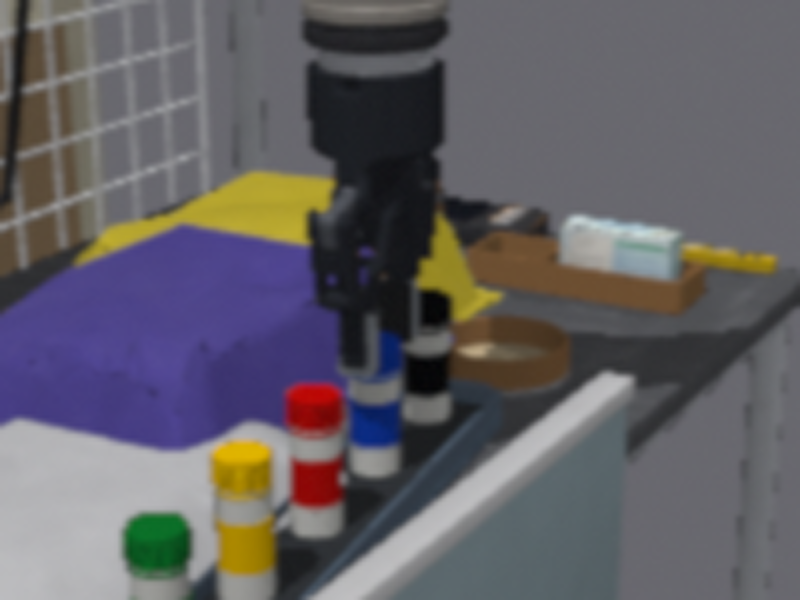

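Emit:
{"fn": "jog_arm", "kwargs": {"rows": [{"xyz": [0,0.1,1.5],"fingers": 0.4,"delta_rot": [0,0,-0.2]},{"xyz": [0,0.1,3],"fingers": 0.4,"delta_rot": [0,0,-0.2]},{"xyz": [0,0.1,3.6],"fingers": 0.4,"delta_rot": [0,0,-0.2]},{"xyz": [0,0.1,3.6],"fingers": 0.4,"delta_rot": [0,0,-0.2]},{"xyz": [0,0.1,3.6],"fingers": 1,"delta_rot": [0,0,-0.2]}]}}

```text
clock: 10.2
tcp_pos: [0.4436, 0.0387, 0.0457]
orientation: [0.215, -3.133, 0.0]
contact_force: [-0.4, -0.0, 1.2]
grip_width: 0.0403
```

Emit:
{"fn": "jog_arm", "kwargs": {"rows": [{"xyz": [0,0,0],"fingers": 1,"delta_rot": [0,0,0]},{"xyz": [0,0,0],"fingers": 1,"delta_rot": [0,0,0]},{"xyz": [0,0,0],"fingers": 1,"delta_rot": [0,0,0]},{"xyz": [0,0,0],"fingers": 1,"delta_rot": [0,0,0]},{"xyz": [0,0,0],"fingers": 1,"delta_rot": [0,0,0]}]}}

```text
clock: 10.62
tcp_pos: [0.4441, 0.0388, 0.0464]
orientation: [-0.215, 3.134, 0.0]
contact_force: [-1.0, -0.9, 7.2]
grip_width: 0.0289
```

```bash
python3 -c "
from h import *
goto(.443,.039,.045,97.9);goto(.443,.039,.22,97.9);print(r.get_obs()['contact_force'])
"
```

```text
t 10.62 tcp [0.4441 0.0388 0.0464] jaw 97.9 grip 0.0289 -> xyz [0.11 0.04 0.14] rot [ 0.  0. -0.]
t 10.62 tcp [0.4441 0.0388 0.0464] jaw 97.9 grip 0.0289 -> xyz [  0.1    0.04 -17.36] rot [ 0.  0. -0.]
[-1.01604434 -0.89576643  7.19191171]
```

Emit:
{"fn": "jog_arm", "kwargs": {"rows": [{"xyz": [0,0,-2],"fingers": 1,"delta_rot": [0,0,0]},{"xyz": [0,0,-5],"fingers": 1,"delta_rot": [0,0,0]},{"xyz": [0,0,-9],"fingers": 1,"delta_rot": [0,0,0]},{"xyz": [0,0,-13],"fingers": 1,"delta_rot": [0,0,0]},{"xyz": [0,-2,-16],"fingers": 1,"delta_rot": [0,0,0]}]}}

```text
clock: 11.03
tcp_pos: [0.4471, 0.0217, 0.2093]
orientation: [-0.222, 3.131, 0.003]
contact_force: [1.1, 0.9, -0.2]
grip_width: 0.0293
```

```bash
python3 -c "
from h import *
im=imaging.grab_frame('wrist');cv2.imwrite('pics/w10.png',im)
goto(.548,-.354,.2,92)
"
```

```text
t 11.08 tcp [0.4506 0.0161 0.2141] jaw 97.8 grip 0.0297 -> xyz [ -4.63 -37.99   1.44] rot [0.1 0.6 5.8]
```

View pics/w10.png

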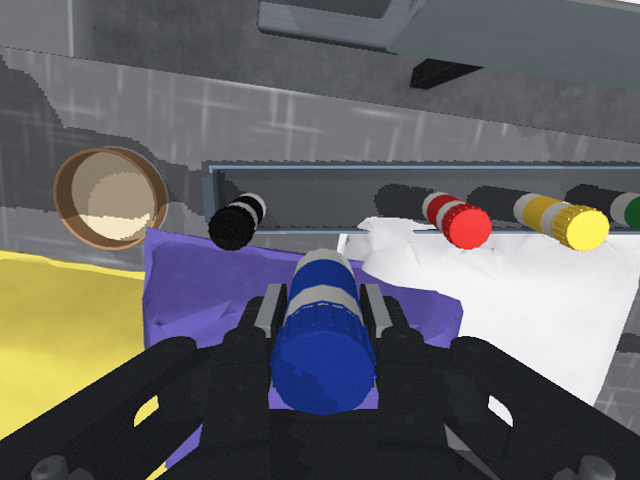

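The blue tube is held upright and the others are undisturbed. I'll carry it to the carton.

Emit:
{"fn": "jog_arm", "kwargs": {"rows": [{"xyz": [-0.5,-4,0],"fingers": 1,"delta_rot": [0,0.2,1]},{"xyz": [-1,-8,0],"fingers": 1,"delta_rot": [0,0.4,2]},{"xyz": [-1.5,-12,0],"fingers": 1,"delta_rot": [0,0.6,3.5]},{"xyz": [-2,-16,0],"fingers": 1,"delta_rot": [0,0.6,4.5]},{"xyz": [-2.5,-20,0],"fingers": 1,"delta_rot": [0,0.6,5.8]}]}}

```text
clock: 11.5
tcp_pos: [0.5024, -0.1806, 0.2142]
orientation: [-0.053, 3.141, 0.002]
contact_force: [0.1, 1.2, -0.7]
grip_width: 0.0294
```

```bash
python3 -c "
from h import *
goto(.548,-.354,.2,92)
"
```

```text
t 11.5 tcp [ 0.5024 -0.1806  0.2142] jaw 91.9 grip 0.0294 -> xyz [ -3.98 -17.48   1.4 ] rot [ 0.1  0.  -0.1]
```

```bash
python3 -c "
from h import *
for z in (.1,.13,.16,.19): print(z,at_z('top',(455.5,159.7),z), at_z('top',(456,178.5),z))
print(at_z('top',(452,184),0))
im=imaging.grab_frame('wrist');cv2.imwrite('pics/w11.png',im)
t=cv2.imread('pics/top0.png');crop(t,420,130,500,210,7,'pics/t11.png')
"
```

```text
0.1 [ 0.65685056 -0.3263438   0.1       ] [ 0.60488745 -0.32517729  0.1       ]
0.13 [ 0.64783666 -0.31885251  0.13      ] [ 0.59694108 -0.31770996  0.13      ]
0.16 [ 0.63882275 -0.31136121  0.16      ] [ 0.58899472 -0.31024263  0.16      ]
0.19 [ 0.62980884 -0.30386992  0.19      ] [ 0.58104836 -0.3027753   0.19      ]
[ 6.15358041e-01 -3.37915606e-01 -2.22044605e-16]
```

View pics/t11.png

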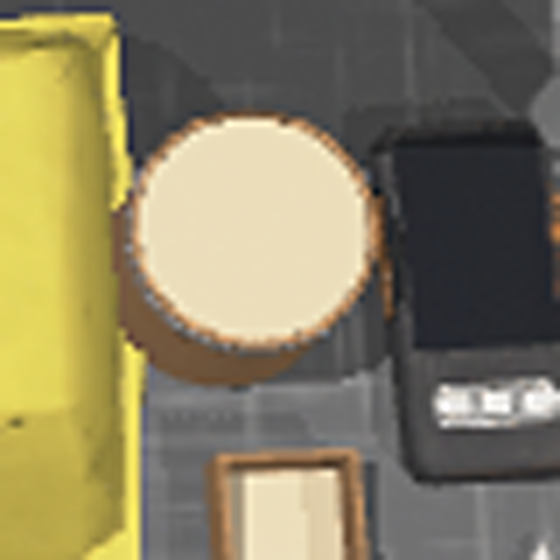

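View pics/w11.png

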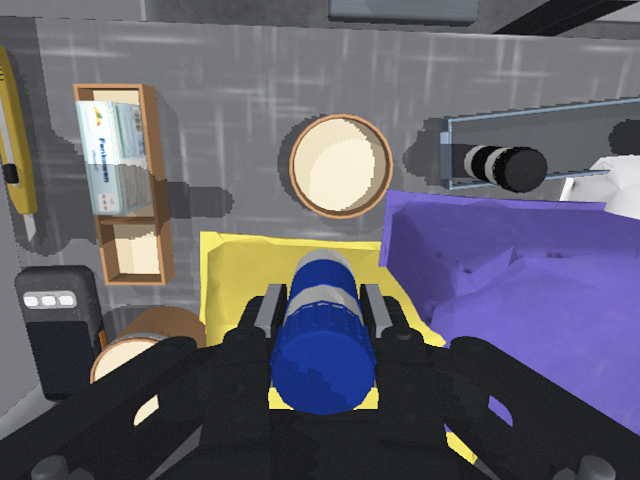

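The drum's front is at x≈0.615 and it is only about 0.065 m high, so it is clear of the gripper body. I'll go over the square cell.

Emit:
{"fn": "jog_arm", "kwargs": {"rows": [{"xyz": [-0.8,-4,0],"fingers": 1,"delta_rot": [0,0,0]},{"xyz": [-1.7,-8,0],"fingers": 1,"delta_rot": [0,0,0]},{"xyz": [-2.6,-12,0],"fingers": 1,"delta_rot": [0,0,0]},{"xyz": [-3.5,-15.5,1.2],"fingers": 1,"delta_rot": [0,0,0]},{"xyz": [-4,-17.5,4],"fingers": 1,"delta_rot": [0,0,0]}]}}

```text
clock: 11.97
tcp_pos: [0.5494, -0.3703, 0.1792]
orientation: [-0.032, 3.131, -0.018]
contact_force: [0.4, -1.2, 0.5]
grip_width: 0.0293
```

Emit:
{"fn": "jog_arm", "kwargs": {"rows": [{"xyz": [0,0,3],"fingers": 1,"delta_rot": [0,0,0]},{"xyz": [0,0,5],"fingers": 1,"delta_rot": [0,0,0]},{"xyz": [0,0,5],"fingers": 1,"delta_rot": [0,0,0]},{"xyz": [0,0,5],"fingers": 1,"delta_rot": [0,0,0]},{"xyz": [0,0,5],"fingers": 1,"delta_rot": [0,0,0]}]}}

```text
clock: 12.38
tcp_pos: [0.5506, -0.3709, 0.1304]
orientation: [-0.033, 3.13, -0.019]
contact_force: [-0.8, 0.3, 0.0]
grip_width: 0.0296
```

```bash
python3 -c "
from h import *
i=imaging.camera_info('wrist');im=imaging.grab_frame('wrist')
a=np.radians(2);n=np.array([np.cos(a),np.sin(a),0]);v=np.array([-n[1],n[0],0]);c=np.array([.4905,-.3555,.025])
p=proj('wrist',[c+s*n+t*.028*v for s,t in((-.088,-1),(-.088,1),(.088,1),(.088,-1),(.0285,-1),(.0285,1))],i)
cv2.polylines(im,[p.round().astype(int)],True,(0,255,0),1);cv2.imwrite('pics/w12.png',im)
goto(.548,-.354,.0355,92)
"
```

```text
t 12.43 tcp [ 0.5509 -0.371   0.131 ] jaw 91.2 grip 0.0292 -> xyz [0.37 1.83 9.52] rot [-0.7  0.7 -0.8]
```

View pics/w12.png

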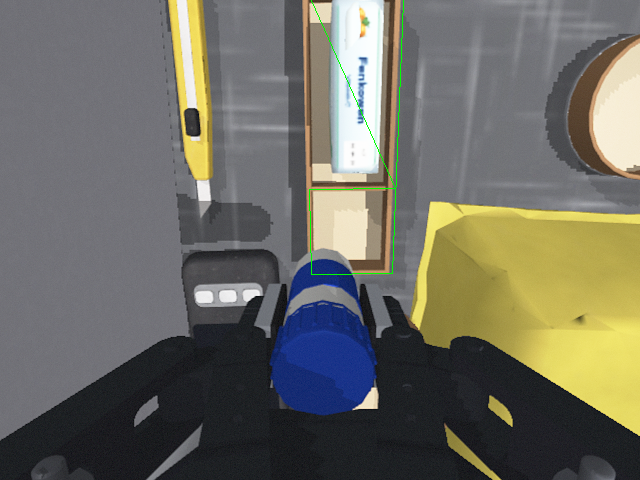

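Emit:
{"fn": "jog_arm", "kwargs": {"rows": [{"xyz": [0.35,1.7,1],"fingers": 1,"delta_rot": [-0.7,0.7,-0.8]},{"xyz": [0.35,1.7,2.5],"fingers": 1,"delta_rot": [-0.7,0.7,-0.8]},{"xyz": [0.35,1.7,4],"fingers": 1,"delta_rot": [-0.7,0.7,-0.8]},{"xyz": [0.35,1.7,5],"fingers": 1,"delta_rot": [-0.7,0.7,-0.8]},{"xyz": [0.35,1.7,5],"fingers": 1,"delta_rot": [-0.7,0.7,-0.8]}]}}

```text
clock: 12.85
tcp_pos: [0.5469, -0.3526, 0.0791]
orientation: [0.058, -3.138, -0.003]
contact_force: [-1.0, 0.2, -0.5]
grip_width: 0.0291
```

```bash
python3 -c "
from h import *
im=imaging.grab_frame('wrist');cv2.imwrite('pics/w13.png',im)
im=imaging.grab_frame('side');crop(im,350,150,470,240,6,'pics/s13.png')
goto(.548,-.3555,.0355,92)
"
```

```text
t 12.95 tcp [ 0.5478 -0.3542  0.0811] jaw 92.1 grip 0.0293 -> xyz [-0.01 -0.13  4.56] rot [-0.  -0.   0.1]
```

View pics/w13.png

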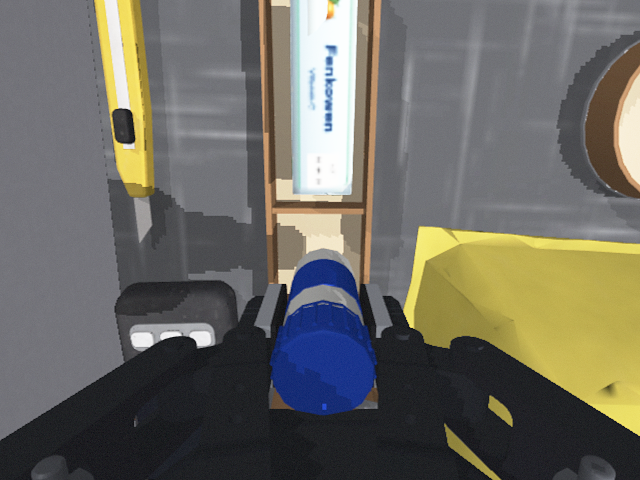

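View pics/s13.png

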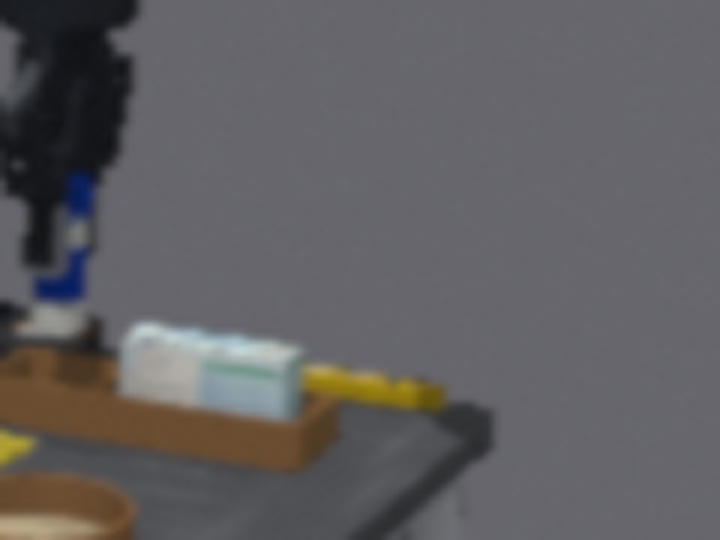

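The tube is centred over the square cell (cell columns 272–366, tube at 325). I'll lower it gently.

Emit:
{"fn": "jog_arm", "kwargs": {"rows": [{"xyz": [0,-0.1,1.5],"fingers": 1,"delta_rot": [0,0,0]},{"xyz": [0,-0.1,3],"fingers": 1,"delta_rot": [0,0,0]},{"xyz": [0,-0.1,3.8],"fingers": 1,"delta_rot": [0,0,0]},{"xyz": [0,-0.1,4.3],"fingers": 1,"delta_rot": [0,0,0]},{"xyz": [0,-0.1,4.5],"fingers": 1,"delta_rot": [0,0,0]}]}}

```text
clock: 13.37
tcp_pos: [0.5471, -0.3547, 0.0355]
orientation: [0.056, -3.139, -0.003]
contact_force: [-5.3, 4.5, 17.9]
grip_width: 0.0294
```

Emit:
{"fn": "jog_arm", "kwargs": {"rows": [{"xyz": [0,0,0],"fingers": 1,"delta_rot": [0,0,0]},{"xyz": [0,0,0],"fingers": 1,"delta_rot": [0,0,0]},{"xyz": [0,0,0],"fingers": 1,"delta_rot": [0,0,0]},{"xyz": [0,0,0],"fingers": 1,"delta_rot": [0,0,0]},{"xyz": [0,0,0],"fingers": 1,"delta_rot": [0,0,0]}]}}

```text
clock: 13.78
tcp_pos: [0.547, -0.3546, 0.0355]
orientation: [0.056, -3.139, -0.003]
contact_force: [-0.6, 1.5, 4.6]
grip_width: 0.0292
```

Emit:
{"fn": "jog_arm", "kwargs": {"rows": [{"xyz": [0,0,0],"fingers": 0.5,"delta_rot": [0,0,0]},{"xyz": [0,0,0],"fingers": 0.5,"delta_rot": [0,0,0]},{"xyz": [0,0,0],"fingers": 0.5,"delta_rot": [0,0,0]},{"xyz": [0,0,0],"fingers": 0.5,"delta_rot": [0,0,0]},{"xyz": [0,0,0],"fingers": 0.5,"delta_rot": [0,0,0]}]}}

```text
clock: 14.2
tcp_pos: [0.547, -0.3547, 0.0354]
orientation: [0.056, -3.139, -0.003]
contact_force: [0.5, 0.5, -0.1]
grip_width: 0.0425
```

Emit:
{"fn": "jog_arm", "kwargs": {"rows": [{"xyz": [0,0,-1.5],"fingers": 0.5,"delta_rot": [0,0,0]},{"xyz": [0,0,-4],"fingers": 0.45,"delta_rot": [0,0,0]},{"xyz": [0,0,-8],"fingers": 0.4,"delta_rot": [0,0,0]},{"xyz": [0,0,-12],"fingers": 0.4,"delta_rot": [0,0,0]},{"xyz": [1.5,0,-16],"fingers": 0.4,"delta_rot": [0,0,0]}]}}

```text
clock: 14.62
tcp_pos: [0.5352, -0.3546, 0.1974]
orientation: [0.06, -3.141, -0.002]
contact_force: [1.0, 0.1, 0.3]
grip_width: 0.051
```

```bash
python3 -c "
from h import *
im=imaging.grab_frame('wrist');cv2.imwrite('pics/w14.png',im)
goto(.43,.1227,.2,97.9);goto(.4088,.291,.2,97.9)
"
```

```text
t 14.67 tcp [ 0.5336 -0.3592  0.2058] jaw 91.9 grip 0.0513 -> xyz [ 8.74 48.51  0.3 ] rot [-0.3  0.4 -6. ]
t 14.67 tcp [ 0.5336 -0.3592  0.2058] jaw 91.9 grip 0.0513 -> xyz [10.29 65.4   0.22] rot [-0.3  0.4 -6. ]
```

View pics/w14.png

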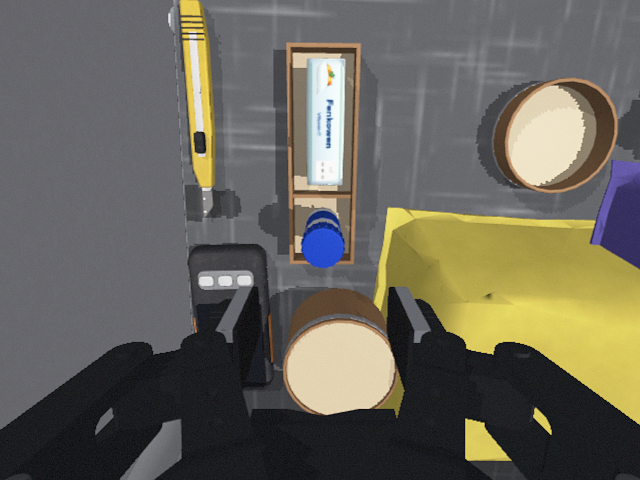

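```bash
python3 -c "
from h import *
for z in (0,.03,.06): print(z,at_z('top',(380.5,228.5),z).round(3),at_z('top',(380.5,204),z).round(3),at_z('top',(439,212),z).round(3))
"
```

```text
0 [ 0.489 -0.131  0.   ] [ 0.559 -0.133  0.   ] [ 0.534 -0.297  0.   ]
0.03 [ 0.483 -0.128  0.03 ] [ 0.552 -0.13   0.03 ] [ 0.528 -0.291  0.03 ]
0.06 [ 0.478 -0.125  0.06 ] [ 0.546 -0.126  0.06 ] [ 0.522 -0.285  0.06 ]
```

Emit:
{"fn": "jog_arm", "kwargs": {"rows": [{"xyz": [0.8,4,0],"fingers": 0.4,"delta_rot": [0,0,-1]},{"xyz": [1.5,8,0],"fingers": 0.4,"delta_rot": [0,0.2,-2]},{"xyz": [2.3,12,0],"fingers": 0.4,"delta_rot": [-0.2,0.4,-3]},{"xyz": [3,16,0],"fingers": 0.4,"delta_rot": [-0.3,0.4,-4]},{"xyz": [3.6,20,0],"fingers": 0.4,"delta_rot": [-0.3,0.4,-6]}]}}

```text
clock: 15.08
tcp_pos: [0.49, -0.1592, 0.2055]
orientation: [-0.217, 3.133, 0.001]
contact_force: [1.4, 0.6, 0.2]
grip_width: 0.0513
```

```bash
python3 -c "
from h import *
goto(.43,.1227,.2,97.9)
"
```

```text
t 15.08 tcp [ 0.49   -0.1592  0.2055] jaw 97.9 grip 0.0513 -> xyz [ 2.06 28.75  0.56] rot [0.  0.1 0. ]
```

Emit:
{"fn": "jog_arm", "kwargs": {"rows": [{"xyz": [0.3,4,0],"fingers": 0.4,"delta_rot": [0,0,0]},{"xyz": [0.6,8,0],"fingers": 0.4,"delta_rot": [0,0,0]},{"xyz": [0.9,12,0],"fingers": 0.4,"delta_rot": [0,0,0]},{"xyz": [1.2,16,0],"fingers": 0.4,"delta_rot": [0,0,0]},{"xyz": [1.5,20,0],"fingers": 0.4,"delta_rot": [0,0,0]}]}}

```text
clock: 15.5
tcp_pos: [0.447, 0.0382, 0.2066]
orientation: [-0.215, 3.131, 0.002]
contact_force: [0.4, -0.1, -0.0]
grip_width: 0.0514
```

```bash
python3 -c "
from h import *
goto(.4303,.1227,.14,97.9)
"
```

```text
t 15.5 tcp [0.447  0.0382 0.2066] jaw 97.9 grip 0.0514 -> xyz [0.52 8.59 6.67] rot [ 0.1  0.2 -0. ]
```

Emit:
{"fn": "jog_arm", "kwargs": {"rows": [{"xyz": [0.2,3.5,0],"fingers": 0.4,"delta_rot": [0,0,0]},{"xyz": [0.4,6.5,0.5],"fingers": 0.4,"delta_rot": [0,0,0]},{"xyz": [0.5,8.6,3],"fingers": 0.4,"delta_rot": [0,0.2,0]},{"xyz": [0.5,8.6,5.5],"fingers": 0.4,"delta_rot": [0,0.2,0]},{"xyz": [0.5,8.6,6.7],"fingers": 0.4,"delta_rot": [0,0.2,0]}]}}

```text
clock: 15.92
tcp_pos: [0.4293, 0.124, 0.1384]
orientation: [0.22, -3.132, -0.001]
contact_force: [0.1, 0.0, -0.1]
grip_width: 0.0512
```

Emit:
{"fn": "jog_arm", "kwargs": {"rows": [{"xyz": [0,0,0],"fingers": 0.4,"delta_rot": [0,0,0]},{"xyz": [0,0,0],"fingers": 0.4,"delta_rot": [0,0,0]},{"xyz": [0,0,0],"fingers": 0.4,"delta_rot": [0,0,0]},{"xyz": [0,0,0],"fingers": 0.4,"delta_rot": [0,0,0]},{"xyz": [0,0,0],"fingers": 0.4,"delta_rot": [0,0,0]}]}}

```text
clock: 16.33
tcp_pos: [0.4301, 0.1239, 0.1395]
orientation: [-0.219, 3.134, 0.002]
contact_force: [0.1, -0.1, 0.4]
grip_width: 0.0513
```

```bash
cat > ov.py <<'E'
from h import *
import sys
T=dict(red=(.4303,.1227),black=(.4551,-.0436),yellow=(.4194,.2031),green=(.4088,.2909))
def ov(name,skip=()):
    i=imaging.camera_info('wrist');im=imaging.grab_frame('wrist')
    for n,p in T.items():
        if n in skip: continue
        for z,c in ((.094,(255,255,0)),(.014,(255,0,255))):
            q=[[p[0]+.015*np.cos(t),p[1]+.015*np.sin(t),z] for t in np.arange(0,6.2,.3)]
            cv2.polylines(im,[proj('wrist',q,i).round().astype(int)],True,c,1)
    cv2.imwrite(name,im)
E
python3 -c "
from ov import *
ov('pics/w15.png')
goto(.4303,.1227,.045,97.9)
"
```

```text
t 16.38 tcp [0.43   0.124  0.1393] jaw 98.0 grip 0.0514 -> xyz [-0.01 -0.14  9.43] rot [0.1 0.  0.1]
```

View pics/w15.png

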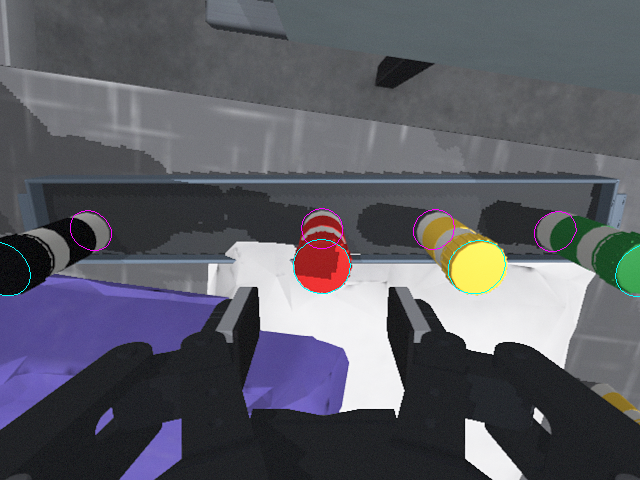

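Red lines up with its overlay at (323,265), so I'll descend and grip.

Emit:
{"fn": "jog_arm", "kwargs": {"rows": [{"xyz": [0,-0.1,3],"fingers": 0.4,"delta_rot": [0,0,0]},{"xyz": [0,-0.1,6],"fingers": 0.4,"delta_rot": [0,0,0]},{"xyz": [0,-0.1,8],"fingers": 0.4,"delta_rot": [0,0,0]},{"xyz": [0,-0.1,9],"fingers": 0.4,"delta_rot": [0,0,0]},{"xyz": [0,-0.1,9.4],"fingers": 0.4,"delta_rot": [0,0,0]}]}}

```text
clock: 16.8
tcp_pos: [0.4295, 0.1227, 0.0443]
orientation: [0.219, -3.132, -0.001]
contact_force: [0.6, -0.2, -0.0]
grip_width: 0.0512
```

Emit:
{"fn": "jog_arm", "kwargs": {"rows": [{"xyz": [0,0,0],"fingers": 0.4,"delta_rot": [0,0,0]},{"xyz": [0,0,0],"fingers": 0.6,"delta_rot": [0,0,0]},{"xyz": [0,0,0],"fingers": 1,"delta_rot": [0,0,0]},{"xyz": [0,0,0],"fingers": 1,"delta_rot": [0,0,0]},{"xyz": [0,0,0],"fingers": 1,"delta_rot": [0,0,0]}]}}

```text
clock: 17.22
tcp_pos: [0.4304, 0.1231, 0.0453]
orientation: [-0.219, 3.134, 0.002]
contact_force: [-1.1, -0.4, 6.7]
grip_width: 0.0292
```

Emit:
{"fn": "jog_arm", "kwargs": {"rows": [{"xyz": [0,0,0],"fingers": 1,"delta_rot": [0,0,0]},{"xyz": [0,0,0],"fingers": 1,"delta_rot": [0,0,0]},{"xyz": [0,0,0],"fingers": 1,"delta_rot": [0,0,0]},{"xyz": [0,0,0],"fingers": 1,"delta_rot": [0,0,0]},{"xyz": [0,0,-1],"fingers": 1,"delta_rot": [0,0,0]}]}}

```text
clock: 17.63
tcp_pos: [0.4292, 0.1227, 0.0545]
orientation: [0.219, -3.131, -0.001]
contact_force: [1.3, 0.5, -0.6]
grip_width: 0.0292
```

Emit:
{"fn": "jog_arm", "kwargs": {"rows": [{"xyz": [0,0,-3],"fingers": 1,"delta_rot": [0,0,0]},{"xyz": [0,0,-7],"fingers": 1,"delta_rot": [0,0,0]},{"xyz": [0,0,-11],"fingers": 1,"delta_rot": [0,0,0]},{"xyz": [-0.2,-2,-15],"fingers": 1,"delta_rot": [0,0,0]},{"xyz": [-0.4,-6,-16],"fingers": 1,"delta_rot": [0,0,0]}]}}

```text
clock: 18.05
tcp_pos: [0.4441, 0.0694, 0.2197]
orientation: [-0.231, 3.127, 0.007]
contact_force: [1.5, 0.7, -0.9]
grip_width: 0.0294
```

```bash
python3 -c "
from ov import *
ov('pics/w16.png')
goto(.4758,-.186,.215,97.9)
"
```

```text
t 18.1 tcp [0.4456 0.0586 0.22  ] jaw 97.8 grip 0.0292 -> xyz [  0.32 -24.64   0.49] rot [ 0.   0.4 -0.1]
```

View pics/w16.png

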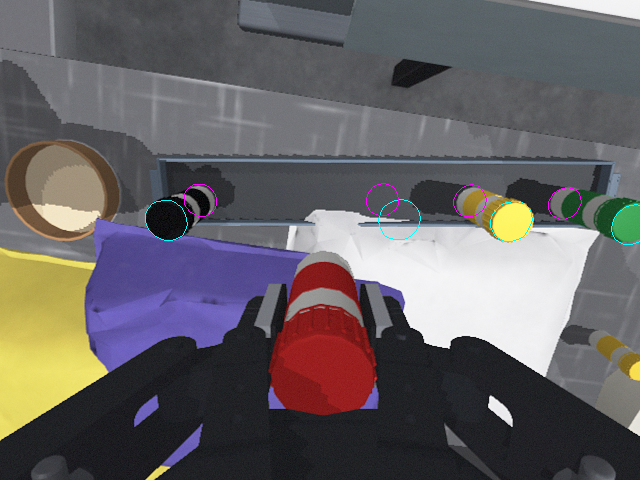

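The red tube is held and the rest of the row is unmoved. Moving to the canister.

Emit:
{"fn": "jog_arm", "kwargs": {"rows": [{"xyz": [0,-4,0],"fingers": 1,"delta_rot": [0,0,0]},{"xyz": [0.1,-8,0],"fingers": 1,"delta_rot": [0,0.2,0]},{"xyz": [0.2,-12,0],"fingers": 1,"delta_rot": [0,0.4,0]},{"xyz": [0.3,-16,0],"fingers": 1,"delta_rot": [0,0.4,0]},{"xyz": [0.3,-20,0],"fingers": 1,"delta_rot": [0,0.4,0]}]}}

```text
clock: 18.52
tcp_pos: [0.4688, -0.1421, 0.2203]
orientation: [0.212, -3.134, -0.001]
contact_force: [1.2, -0.1, -0.6]
grip_width: 0.0296
```

```bash
python3 -c "
from ov import *
goto(.4758,-.186,.17,97.9)
"
```

```text
t 18.52 tcp [ 0.4688 -0.1421  0.2203] jaw 97.7 grip 0.0296 -> xyz [-0.1  -4.45  5.03] rot [ 0.  -0.  -0.2]
```

Emit:
{"fn": "jog_arm", "kwargs": {"rows": [{"xyz": [-0.1,-2.5,1],"fingers": 1,"delta_rot": [0,0,0]},{"xyz": [-0.1,-4.4,3],"fingers": 1,"delta_rot": [0,0,0]},{"xyz": [-0.1,-4.4,5],"fingers": 1,"delta_rot": [0,0,0]},{"xyz": [-0.1,-4.4,6],"fingers": 1,"delta_rot": [0,0,0]},{"xyz": [-0.1,-4.4,6],"fingers": 1,"delta_rot": [0,0,0]}]}}

```text
clock: 18.93
tcp_pos: [0.4737, -0.1848, 0.1582]
orientation: [0.211, -3.129, -0.003]
contact_force: [0.2, 0.1, -0.9]
grip_width: 0.0291
```

Emit:
{"fn": "jog_arm", "kwargs": {"rows": [{"xyz": [0,0,0],"fingers": 1,"delta_rot": [0,0,0]},{"xyz": [0,0,0],"fingers": 1,"delta_rot": [0,0,0]},{"xyz": [0,0,0],"fingers": 1,"delta_rot": [0,0,0]},{"xyz": [0,0,0],"fingers": 1,"delta_rot": [0,0,0]},{"xyz": [0,0,0],"fingers": 1,"delta_rot": [0,0,0]}]}}

```text
clock: 19.35
tcp_pos: [0.4742, -0.1845, 0.159]
orientation: [0.212, -3.131, -0.003]
contact_force: [-0.2, 0.3, -1.0]
grip_width: 0.0295
```

```bash
cat >> ov.py <<'E'
C=np.array([.4648,-.1669])
def ovc(name,C=C):
    i=imaging.camera_info('wrist');im=imaging.grab_frame('wrist')
    for rr,z,c in ((.045,.025,(0,255,0)),(.042,.025,(0,255,0)),(.045,0,(255,0,255))):
        q=[[C[0]+rr*np.cos(t),C[1]+rr*np.sin(t),z] for t in np.arange(0,6.28,.15)]
        cv2.polylines(im,[proj('wrist',q,i).round().astype(int)],True,c,1)
    cv2.imwrite(name,im)
E
python3 -c "
from ov import *
ovc('pics/w17.png')
goto(.4758,-.186,.0353,97.9)
"
```

```text
t 19.4 tcp [ 0.4741 -0.1846  0.1588] jaw 97.7 grip 0.0291 -> xyz [-0.2  -0.19 12.35] rot [ 0.1 -0.2 -0.2]
```

View pics/w17.png

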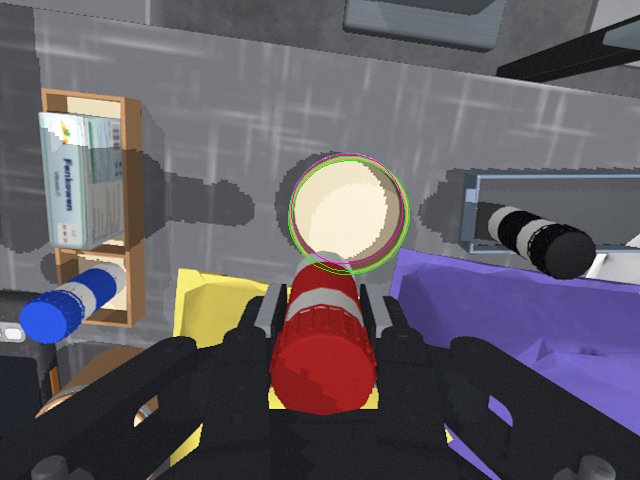

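The canister's predicted rim matches within 1–2 px. I'll lower red to the right-rear spot.

Emit:
{"fn": "jog_arm", "kwargs": {"rows": [{"xyz": [-0.2,-0.2,3],"fingers": 1,"delta_rot": [0,0,0]},{"xyz": [-0.2,-0.2,6],"fingers": 1,"delta_rot": [0,0,0]},{"xyz": [-0.2,-0.2,8.5],"fingers": 1,"delta_rot": [0,0,0]},{"xyz": [-0.2,-0.2,9.5],"fingers": 1,"delta_rot": [0,0,0]},{"xyz": [-0.2,-0.2,10],"fingers": 1,"delta_rot": [0,0,0]}]}}

```text
clock: 19.82
tcp_pos: [0.475, -0.1858, 0.0576]
orientation: [0.212, -3.128, -0.004]
contact_force: [1.3, -0.7, -0.9]
grip_width: 0.0296
```

```bash
python3 -c "
from ov import *
ovc('pics/w18.png')
goto(.4758,-.186,.0353,97.9)
"
```

```text
t 19.87 tcp [ 0.4753 -0.186   0.0578] jaw 97.7 grip 0.0294 -> xyz [-0.06 -0.01  2.25] rot [ 0.2 -0.3 -0.2]
```

View pics/w18.png

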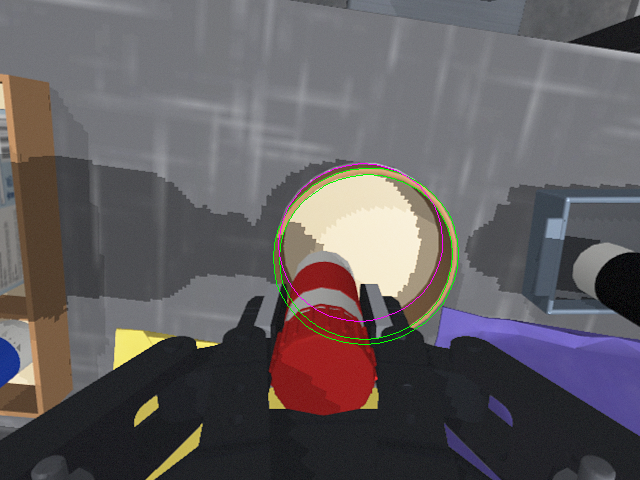

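Emit:
{"fn": "jog_arm", "kwargs": {"rows": [{"xyz": [0,0,1],"fingers": 1,"delta_rot": [0,0,0]},{"xyz": [0,0,1.6],"fingers": 1,"delta_rot": [0,0,0]},{"xyz": [0,0,2],"fingers": 1,"delta_rot": [0,0,0]},{"xyz": [0,0,2.2],"fingers": 1,"delta_rot": [0,0,0]},{"xyz": [0,0,2.25],"fingers": 1,"delta_rot": [0,0,0]}]}}

```text
clock: 20.28
tcp_pos: [0.4754, -0.186, 0.0355]
orientation: [0.212, -3.129, -0.004]
contact_force: [-0.8, 1.9, 2.6]
grip_width: 0.0293
```

Emit:
{"fn": "jog_arm", "kwargs": {"rows": [{"xyz": [0,0,0],"fingers": 1,"delta_rot": [0,0,0]},{"xyz": [0,0,0],"fingers": 1,"delta_rot": [0,0,0]},{"xyz": [0,0,0],"fingers": 1,"delta_rot": [0,0,0]},{"xyz": [0,0,0],"fingers": 1,"delta_rot": [0,0,0]},{"xyz": [0,0,0],"fingers": 1,"delta_rot": [0,0,0]}]}}

```text
clock: 20.7
tcp_pos: [0.4755, -0.186, 0.0356]
orientation: [0.212, -3.129, -0.004]
contact_force: [-0.3, 0.4, -0.5]
grip_width: 0.0293
```

Emit:
{"fn": "jog_arm", "kwargs": {"rows": [{"xyz": [0,0,0.05],"fingers": 1,"delta_rot": [0,0,0]},{"xyz": [0,0,0.1],"fingers": 1,"delta_rot": [0,0,0]},{"xyz": [0,0,0.1],"fingers": 1,"delta_rot": [0,0,0]},{"xyz": [0,0,0.1],"fingers": 1,"delta_rot": [0,0,0]},{"xyz": [0,0,0.1],"fingers": 0.52,"delta_rot": [0,0,0]}]}}

```text
clock: 21.12
tcp_pos: [0.4757, -0.1861, 0.035]
orientation: [0.212, -3.13, -0.004]
contact_force: [1.3, 0.7, 0.5]
grip_width: 0.0402
```

Emit:
{"fn": "jog_arm", "kwargs": {"rows": [{"xyz": [0,0,0],"fingers": 0.52,"delta_rot": [0,0,0]},{"xyz": [0,0,0],"fingers": 0.52,"delta_rot": [0,0,0]},{"xyz": [0,0,0],"fingers": 0.52,"delta_rot": [0,0,0]},{"xyz": [0,0,-2],"fingers": 0.52,"delta_rot": [0,0,0]},{"xyz": [0,0,-4],"fingers": 0.52,"delta_rot": [0,0,0]}]}}

```text
clock: 21.53
tcp_pos: [0.4748, -0.1859, 0.0745]
orientation: [0.211, -3.127, -0.004]
contact_force: [0.7, -0.2, -0.4]
grip_width: 0.0408
```

Emit:
{"fn": "jog_arm", "kwargs": {"rows": [{"xyz": [0,0,-3],"fingers": 0.4,"delta_rot": [0,0,0]},{"xyz": [0,0,-7],"fingers": 0.4,"delta_rot": [0,0,0]},{"xyz": [0,0,-11],"fingers": 0.4,"delta_rot": [0,0,0]},{"xyz": [0,0,-13],"fingers": 0.4,"delta_rot": [0,0,0]},{"xyz": [0,0,-13],"fingers": 0.4,"delta_rot": [0,0,0]}]}}

```text
clock: 21.95
tcp_pos: [0.4786, -0.1873, 0.2091]
orientation: [-0.211, 3.134, 0.002]
contact_force: [0.8, -0.4, 0.1]
grip_width: 0.0511
```

```bash
python3 -c "
from ov import *
ovc('pics/w19.png')
goto(.4194,.2031,.215,97.9)
"
```

```text
t 22.0 tcp [ 0.4774 -0.1866  0.2067] jaw 97.8 grip 0.0513 -> xyz [ 0.49 39.4  -0.74] rot [ 0.1 -0.1 -0.1]
```

View pics/w19.png

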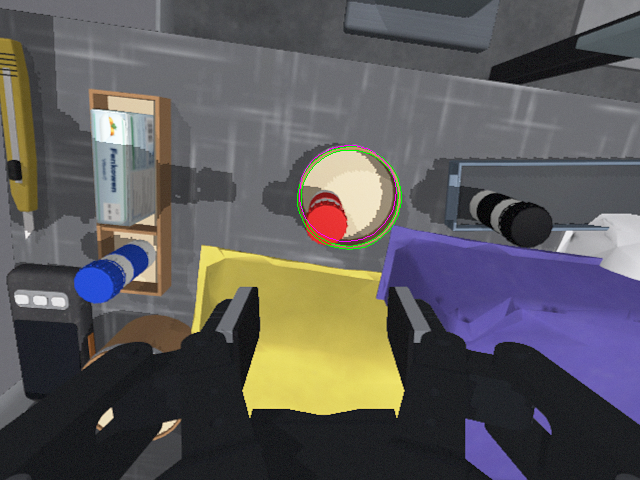

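Red stands in the canister at (325,220). Next is the large yellow tube.

Emit:
{"fn": "jog_arm", "kwargs": {"rows": [{"xyz": [0,4,0],"fingers": 0.4,"delta_rot": [0,0,0]},{"xyz": [0.1,8,0],"fingers": 0.4,"delta_rot": [0,0,0]},{"xyz": [0.1,12,0],"fingers": 0.4,"delta_rot": [0,0,0]},{"xyz": [0.2,16,0],"fingers": 0.4,"delta_rot": [0,0,0]},{"xyz": [0.2,20,0],"fingers": 0.4,"delta_rot": [0,0,0]}]}}

```text
clock: 22.42
tcp_pos: [0.4466, 0.0129, 0.2058]
orientation: [0.211, -3.13, -0.003]
contact_force: [1.4, 0.7, 0.7]
grip_width: 0.0511
```

```bash
python3 -c "
from ov import *
goto(.4194,.2031,.14,97.9);print(r.get_obs()['joints'])
"
```

```text
t 22.42 tcp [0.4466 0.0129 0.2058] jaw 97.7 grip 0.0511 -> xyz [ 0.1  19.2   6.62] rot [ 0.1 -0.3 -0.2]
[-0.55012387  0.12840699  0.42098499  2.12417536 -0.06922017  0.90607256
  1.61650028]
```

Emit:
{"fn": "jog_arm", "kwargs": {"rows": [{"xyz": [0,4,0],"fingers": 0.4,"delta_rot": [0,0,0]},{"xyz": [0.1,8,0],"fingers": 0.4,"delta_rot": [0,0,0]},{"xyz": [0.1,12,0],"fingers": 0.4,"delta_rot": [0,0,0]},{"xyz": [0.1,16,1],"fingers": 0.4,"delta_rot": [0,0,0]},{"xyz": [0.1,18.6,4],"fingers": 0.4,"delta_rot": [0,0,0]}]}}

```text
clock: 22.83
tcp_pos: [0.421, 0.2024, 0.1674]
orientation: [0.217, -3.134, -0.01]
contact_force: [0.8, 0.8, -0.1]
grip_width: 0.0513
```

```bash
python3 -c "
from ov import *
goto(.4194,.2031,.14,97.9)
"
```

```text
t 22.83 tcp [0.421  0.2024 0.1674] jaw 97.9 grip 0.0513 -> xyz [0.15 0.07 2.74] rot [ 0.4 -0.   0. ]
```

Emit:
{"fn": "jog_arm", "kwargs": {"rows": [{"xyz": [0.1,0.1,2],"fingers": 0.4,"delta_rot": [0,0,0]},{"xyz": [0.1,0.1,2.7],"fingers": 0.4,"delta_rot": [0.4,0,0]},{"xyz": [0.1,0.1,2.7],"fingers": 0.4,"delta_rot": [0.4,0,0]},{"xyz": [0.1,0.1,2.7],"fingers": 0.4,"delta_rot": [0.4,0,0]},{"xyz": [0.1,0.1,2.7],"fingers": 0.4,"delta_rot": [0.4,0,0]}]}}

```text
clock: 23.25
tcp_pos: [0.4206, 0.2023, 0.1411]
orientation: [-0.214, 3.134, -0.001]
contact_force: [0.0, -0.2, -0.3]
grip_width: 0.0514
```

```bash
python3 -c "
from ov import *
ov('pics/w20.png',['red'])
goto(.4194,.2031,.0445,97.9)
"
```

```text
t 23.3 tcp [0.4208 0.2025 0.1413] jaw 97.8 grip 0.051 -> xyz [0.14 0.07 9.68] rot [-0.   0.1 -0.1]
```

View pics/w20.png

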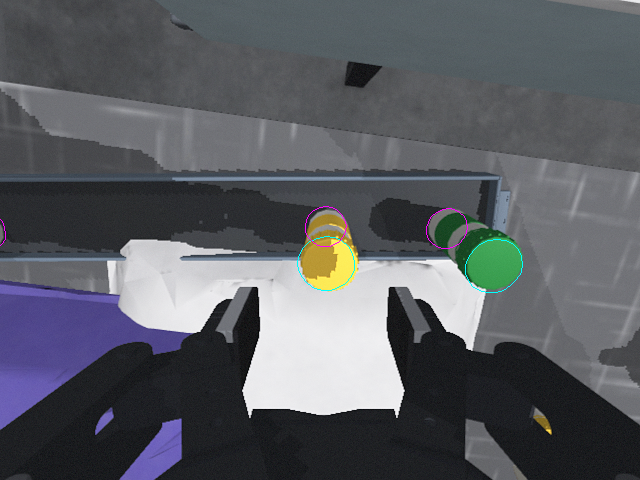

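The 30 mm overlay fits the yellow cap at (327,263), which confirms it is the larger one. I'll descend and grip.

Emit:
{"fn": "jog_arm", "kwargs": {"rows": [{"xyz": [0.1,0.1,3],"fingers": 0.4,"delta_rot": [0,0,0]},{"xyz": [0.1,0.1,6],"fingers": 0.4,"delta_rot": [0,0,0]},{"xyz": [0.1,0.1,8],"fingers": 0.4,"delta_rot": [0,0,0]},{"xyz": [0.1,0.1,9.2],"fingers": 0.4,"delta_rot": [0,0,0]},{"xyz": [0.1,0.1,9.6],"fingers": 0.4,"delta_rot": [0,0,0]}]}}

```text
clock: 23.72
tcp_pos: [0.4197, 0.2024, 0.0445]
orientation: [-0.211, 3.134, -0.002]
contact_force: [-0.4, 0.3, 0.1]
grip_width: 0.0516
```

Emit:
{"fn": "jog_arm", "kwargs": {"rows": [{"xyz": [0,0,0],"fingers": 0.4,"delta_rot": [0,0,0]},{"xyz": [0,0,0],"fingers": 0.6,"delta_rot": [0,0,0]},{"xyz": [0,0,0],"fingers": 1,"delta_rot": [0,0,0]},{"xyz": [0,0,0],"fingers": 1,"delta_rot": [0,0,0]},{"xyz": [0,0,0],"fingers": 1,"delta_rot": [0,0,0]}]}}

```text
clock: 24.13
tcp_pos: [0.4207, 0.2026, 0.0457]
orientation: [-0.211, 3.132, 0.0]
contact_force: [-0.7, -2.5, 7.7]
grip_width: 0.029
```

Emit:
{"fn": "jog_arm", "kwargs": {"rows": [{"xyz": [0,0,0],"fingers": 1,"delta_rot": [0,0,0]},{"xyz": [0,0,0],"fingers": 1,"delta_rot": [0,0,0]},{"xyz": [0,0,0],"fingers": 1,"delta_rot": [0,0,0]},{"xyz": [0,0,-1],"fingers": 1,"delta_rot": [0,0,0]},{"xyz": [0,0,-3],"fingers": 1,"delta_rot": [0,0,0]}]}}

```text
clock: 24.55
tcp_pos: [0.419, 0.2018, 0.0748]
orientation: [0.211, -3.133, 0.004]
contact_force: [0.4, 0.2, -0.4]
grip_width: 0.0294
```

Emit:
{"fn": "jog_arm", "kwargs": {"rows": [{"xyz": [0,0,-4],"fingers": 1,"delta_rot": [0,0,0]},{"xyz": [0,0,-8],"fingers": 1,"delta_rot": [0,0,0]},{"xyz": [0,0,-12],"fingers": 1,"delta_rot": [0,0,0]},{"xyz": [-0.2,-2,-14],"fingers": 1,"delta_rot": [0,0,0]},{"xyz": [-0.4,-6,-14.5],"fingers": 1,"delta_rot": [0,0,0]}]}}

```text
clock: 24.97
tcp_pos: [0.4332, 0.1478, 0.2249]
orientation: [-0.223, 3.128, 0.005]
contact_force: [1.9, 0.0, -0.6]
grip_width: 0.0296
```

```bash
python3 -c "
from ov import *
ov('pics/w21.png')
goto(.4758,-.148,.215,0);print(r.get_obs()['joints'])
"
```

```text
t 25.02 tcp [0.4339 0.1362 0.2238] jaw 97.5 grip 0.029 -> xyz [ -0.45 -28.72   0.95] rot [ -0.3   0.1 -82.5]
[-0.75581655  0.11217637  0.33946785  2.08880511 -0.04198944  0.94429458
  1.30731525]
```

View pics/w21.png

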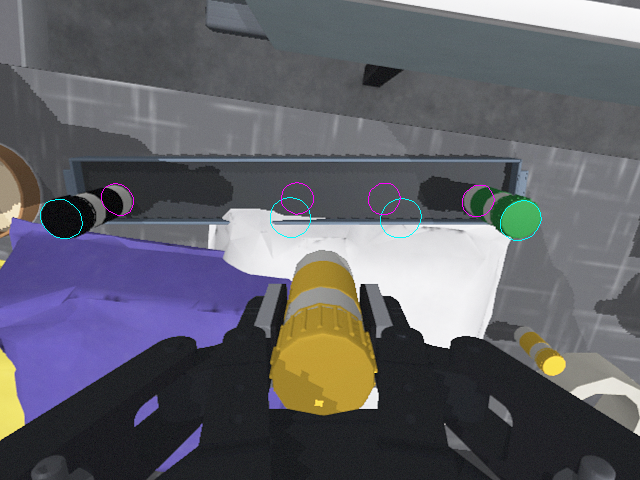

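Yellow is held. The last joint is near its range end, so I'll turn the jaws +97° about tool z rather than −83°, while carrying.

Emit:
{"fn": "jog_arm", "kwargs": {"rows": [{"xyz": [0,-4,0],"fingers": 1,"delta_rot": [0,0,6]},{"xyz": [-0.1,-8,0],"fingers": 1,"delta_rot": [0,0,12]},{"xyz": [-0.2,-12,0],"fingers": 1,"delta_rot": [0,0,18]},{"xyz": [-0.3,-16,0],"fingers": 1,"delta_rot": [0,0,24]},{"xyz": [-0.4,-20,0],"fingers": 1,"delta_rot": [0,0,30]}]}}

```text
clock: 25.43
tcp_pos: [0.4632, -0.0637, 0.2248]
orientation: [0.622, 3.075, -0.0]
contact_force: [1.7, 0.1, -1.3]
grip_width: 0.0295
```

```bash
python3 -c "
from ov import *
goto(.4758,-.148,.215,0.01);print(r.get_obs()['joints'])
"
```

```text
t 25.43 tcp [ 0.4632 -0.0637  0.2248] jaw 67.1 grip 0.0295 -> xyz [-4.43 -7.28  0.99] rot [ 0.2  0.2 67.1]
[-0.50265765  0.13992181  0.56180451  2.07302247 -0.09055443  0.94743456
  1.27921297]
```

Emit:
{"fn": "jog_arm", "kwargs": {"rows": [{"xyz": [-1,-2,0],"fingers": 1,"delta_rot": [0,0,7]},{"xyz": [-2,-4,0.5],"fingers": 1,"delta_rot": [0,0,14]},{"xyz": [-3,-6,1],"fingers": 1,"delta_rot": [0,0,21]},{"xyz": [-4,-7.2,1],"fingers": 1,"delta_rot": [0,0,28]},{"xyz": [-4.4,-7.3,1],"fingers": 1,"delta_rot": [0,0,35]}]}}

```text
clock: 25.85
tcp_pos: [0.4745, -0.1514, 0.2151]
orientation: [1.533, 2.738, 0.0]
contact_force: [0.2, -0.5, 0.1]
grip_width: 0.0292
```

```bash
python3 -c "
from ov import *
goto(.4758,-.148,.16,0.01);print(r.get_obs()['joints'])
"
```

```text
t 25.85 tcp [ 0.4745 -0.1514  0.2151] jaw 31.5 grip 0.0292 -> xyz [0.24 0.28 5.51] rot [ 0.2  0.2 31.5]
[-0.41892757  0.23310462  0.70669129  2.02634508 -0.18550849  0.94064281
  0.93383886]
```

Emit:
{"fn": "jog_arm", "kwargs": {"rows": [{"xyz": [0.2,0.2,1],"fingers": 1,"delta_rot": [0,0,7]},{"xyz": [0.2,0.3,2],"fingers": 1,"delta_rot": [0,0,14]},{"xyz": [0.2,0.3,3],"fingers": 1,"delta_rot": [0,0,21]},{"xyz": [0.2,0.3,4],"fingers": 1,"delta_rot": [0.2,0.2,28]},{"xyz": [0.2,0.3,5.5],"fingers": 1,"delta_rot": [0.2,0.2,31.5]}]}}

```text
clock: 26.27
tcp_pos: [0.4764, -0.1482, 0.1604]
orientation: [-2.228, -2.214, -0.001]
contact_force: [-0.1, -0.0, 0.0]
grip_width: 0.0295
```

Emit:
{"fn": "jog_arm", "kwargs": {"rows": [{"xyz": [0,0,0],"fingers": 1,"delta_rot": [0,0,0]},{"xyz": [0,0,0],"fingers": 1,"delta_rot": [0,0,0]},{"xyz": [0,0,0],"fingers": 1,"delta_rot": [0,0,0]},{"xyz": [0,0,0],"fingers": 1,"delta_rot": [0,0,0]},{"xyz": [0,0,0],"fingers": 1,"delta_rot": [0,0,0]}]}}

```text
clock: 26.68
tcp_pos: [0.4768, -0.1483, 0.1612]
orientation: [2.227, 2.215, 0.003]
contact_force: [0.4, -0.7, -1.8]
grip_width: 0.0295
```

```bash
python3 -c "
from ov import *
ovc('pics/w22.png')
goto(.4758,-.148,.0357,0.01)
"
```

```text
t 26.73 tcp [ 0.4768 -0.1483  0.1611] jaw -0.3 grip 0.0291 -> xyz [ 1.000e-02 -1.200e-01  1.254e+01] rot [ 0.1 -0.1 -0.3]
```

View pics/w22.png

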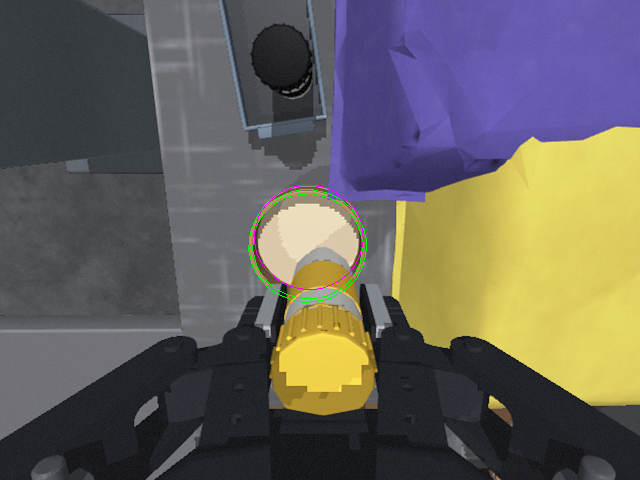

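The purple flap's corner slightly overlaps the canister rim at (330,190). I'll place yellow a few mm toward the robot to stay clear of it.

Emit:
{"fn": "jog_arm", "kwargs": {"rows": [{"xyz": [-0.1,-0.3,3],"fingers": 1,"delta_rot": [0,0,0]},{"xyz": [-0.1,-0.35,6],"fingers": 1,"delta_rot": [0,0,0]},{"xyz": [-0.1,-0.35,8.5],"fingers": 1,"delta_rot": [0,0,0]},{"xyz": [-0.1,-0.35,9.2],"fingers": 1,"delta_rot": [0,0,0]},{"xyz": [-0.1,-0.35,9.5],"fingers": 1,"delta_rot": [0,0,0]}]}}

```text
clock: 27.15
tcp_pos: [0.4726, -0.1491, 0.0653]
orientation: [-2.227, -2.214, -0.001]
contact_force: [-0.3, 0.9, -0.8]
grip_width: 0.0289
```

```bash
python3 -c "
from ov import *
ovc('pics/w23.png')
goto(.4735,-.149,.0357,0.01)
t=imaging.grab_frame('side');crop(t,300,150,420,240,6,'pics/s23.png')
"
```

```text
t 27.2 tcp [ 0.4732 -0.1493  0.0659] jaw -0.3 grip 0.0291 -> xyz [0.03 0.02 3.02] rot [ 0.  -0.1 -0.3]
```

View pics/w23.png

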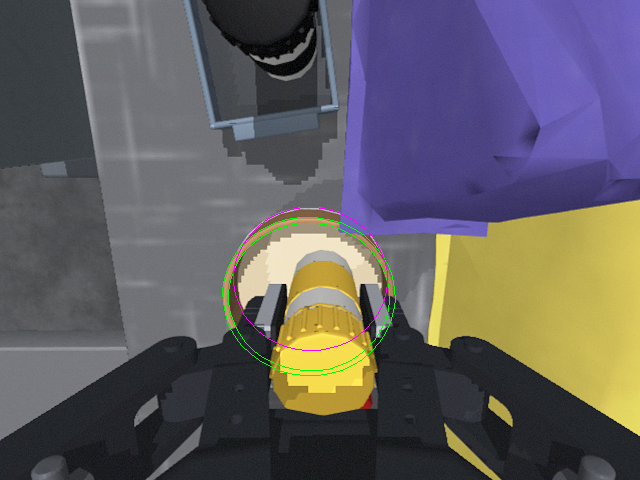

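View pics/s23.png

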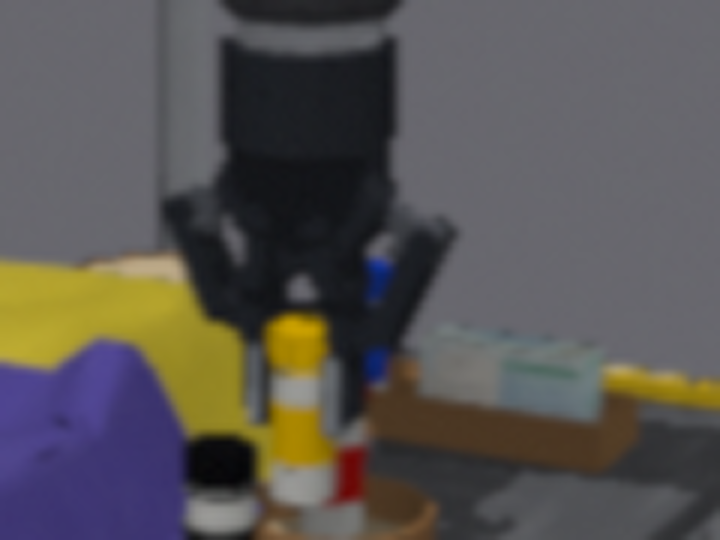

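Yellow hangs just over its spot, with red standing behind it. I'll lower it.

Emit:
{"fn": "jog_arm", "kwargs": {"rows": [{"xyz": [0,0,1.2],"fingers": 1,"delta_rot": [0,0,0]},{"xyz": [0,0,2.2],"fingers": 1,"delta_rot": [0,0,0]},{"xyz": [0,0,2.6],"fingers": 1,"delta_rot": [0,0,0]},{"xyz": [0,0,2.9],"fingers": 1,"delta_rot": [0,0,0]},{"xyz": [0,0,3],"fingers": 1,"delta_rot": [0,0,0]}]}}

```text
clock: 27.67
tcp_pos: [0.4737, -0.1494, 0.0363]
orientation: [2.228, 2.215, 0.003]
contact_force: [-0.1, -0.1, -1.7]
grip_width: 0.0291
```

Emit:
{"fn": "jog_arm", "kwargs": {"rows": [{"xyz": [0,0,0.05],"fingers": 1,"delta_rot": [0,0,0]},{"xyz": [0,0,0.05],"fingers": 1,"delta_rot": [0,0,0]},{"xyz": [0,0,0.05],"fingers": 1,"delta_rot": [0,0,0]},{"xyz": [0,0,0.05],"fingers": 1,"delta_rot": [0,0,0]},{"xyz": [0,0,0.05],"fingers": 1,"delta_rot": [0,0,0]}]}}

```text
clock: 28.08
tcp_pos: [0.4738, -0.1494, 0.0359]
orientation: [2.228, 2.214, 0.003]
contact_force: [-0.6, -0.0, -1.2]
grip_width: 0.0294
```

Emit:
{"fn": "jog_arm", "kwargs": {"rows": [{"xyz": [0,0,0.05],"fingers": 1,"delta_rot": [0,0,0]},{"xyz": [0,0,0.1],"fingers": 1,"delta_rot": [0,0,0]},{"xyz": [0,0,0.15],"fingers": 1,"delta_rot": [0,0,0]},{"xyz": [0,0,0.15],"fingers": 1,"delta_rot": [0,0,0]},{"xyz": [0,0,0.15],"fingers": 1,"delta_rot": [0,0,0]}]}}

```text
clock: 28.5
tcp_pos: [0.474, -0.1494, 0.0356]
orientation: [2.228, 2.214, 0.005]
contact_force: [-4.9, 2.0, 18.1]
grip_width: 0.0293
```

Contact made. Releasing.

Emit:
{"fn": "jog_arm", "kwargs": {"rows": [{"xyz": [0,0,0],"fingers": 0.55,"delta_rot": [0,0,0]},{"xyz": [0,0,0],"fingers": 0.55,"delta_rot": [0,0,0]},{"xyz": [0,0,0],"fingers": 0.55,"delta_rot": [0,0,0]},{"xyz": [0,0,0],"fingers": 0.55,"delta_rot": [0,0,0]},{"xyz": [0,0,-1],"fingers": 0.55,"delta_rot": [0,0,0]}]}}

```text
clock: 28.92
tcp_pos: [0.4728, -0.1491, 0.0447]
orientation: [-2.227, -2.213, -0.002]
contact_force: [-0.8, 0.6, 0.3]
grip_width: 0.0383
```

Emit:
{"fn": "jog_arm", "kwargs": {"rows": [{"xyz": [0,0,-2],"fingers": 0.55,"delta_rot": [0,0,0]},{"xyz": [0,0,-4],"fingers": 0.55,"delta_rot": [0,0,0]},{"xyz": [0,0,-8],"fingers": 0.4,"delta_rot": [0,0,0]},{"xyz": [0,0,-12],"fingers": 0.4,"delta_rot": [0,0,0]},{"xyz": [0,0,-15],"fingers": 0.4,"delta_rot": [0,0,-5]}]}}

```text
clock: 29.33
tcp_pos: [0.4729, -0.1503, 0.1975]
orientation: [-2.131, -2.307, -0.002]
contact_force: [1.3, 0.1, 1.0]
grip_width: 0.0512
```

```bash
python3 -c "
from ov import *
ovc('pics/w24.png')
goto(.4088,.2909,.215,97.9)
"
```

```text
t 29.38 tcp [ 0.4758 -0.1516  0.2021] jaw 5.0 grip 0.051 -> xyz [44.67 -2.8  -1.27] rot [ 0.4 -0.4 87.1]
```

View pics/w24.png

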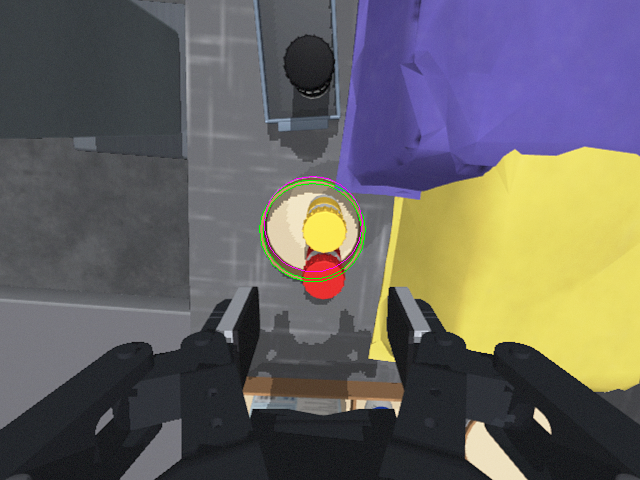

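Both tubes stand upright in the canister: yellow (324,230), red (323,280). Now I'll go to green, turning back on the way.

Emit:
{"fn": "jog_arm", "kwargs": {"rows": [{"xyz": [4,-0.2,0],"fingers": 0.4,"delta_rot": [0,0,-6.5]},{"xyz": [8,-0.4,0],"fingers": 0.4,"delta_rot": [0,0,-13]},{"xyz": [12,-0.7,-0.5],"fingers": 0.4,"delta_rot": [0,0,-19.5]},{"xyz": [16,-1,-0.8],"fingers": 0.4,"delta_rot": [0,0,-26]},{"xyz": [20,-1.2,-1],"fingers": 0.4,"delta_rot": [0,0,-32.5]}]}}

```text
clock: 29.8
tcp_pos: [0.4455, 0.048, 0.2131]
orientation: [1.379, 2.815, 0.009]
contact_force: [0.4, -0.2, 0.1]
grip_width: 0.0512
```

```bash
python3 -c "
from ov import *
goto(.4088,.2909,.21,97.9);goto(.45,.24,.21,97.9)
"
```

```text
t 29.8 tcp [0.4455 0.048  0.2131] jaw 37.8 grip 0.0512 -> xyz [21.45 11.98  0.33] rot [  0.3   0.5 -60.1]
t 29.8 tcp [0.4455 0.048  0.2131] jaw 37.8 grip 0.0512 -> xyz [14.9  12.12  0.36] rot [  0.3   0.5 -60.1]
```

Emit:
{"fn": "jog_arm", "kwargs": {"rows": [{"xyz": [3.2,2,0],"fingers": 0.4,"delta_rot": [0,0,-6.5]},{"xyz": [6.4,4,0],"fingers": 0.4,"delta_rot": [0,0,-13]},{"xyz": [9.6,6,0],"fingers": 0.4,"delta_rot": [0,0,-19.5]},{"xyz": [13,8,0],"fingers": 0.4,"delta_rot": [0,0,-26]},{"xyz": [16,9.5,0],"fingers": 0.4,"delta_rot": [0,0,-33]}]}}

```text
clock: 30.22
tcp_pos: [0.4221, 0.2351, 0.2139]
orientation: [0.513, 3.09, 0.007]
contact_force: [0.7, -0.4, -0.1]
grip_width: 0.0513
```

```bash
python3 -c "
from ov import *
goto(.4088,.2909,.16,97.9)
"
```

```text
t 30.22 tcp [0.4221 0.2351 0.2139] jaw 71.2 grip 0.0513 -> xyz [3.1  4.82 5.39] rot [  0.2   0.6 -26.7]
```

Emit:
{"fn": "jog_arm", "kwargs": {"rows": [{"xyz": [1.2,2,0],"fingers": 0.4,"delta_rot": [0,0,-6.5]},{"xyz": [2.2,3.8,1],"fingers": 0.4,"delta_rot": [0,0,-13]},{"xyz": [3.1,4.8,2.5],"fingers": 0.4,"delta_rot": [0,0,-20]},{"xyz": [3.1,4.8,4.5],"fingers": 0.4,"delta_rot": [0.2,0.6,-26.7]},{"xyz": [3.1,4.8,6],"fingers": 0.4,"delta_rot": [0.2,0.6,-26.7]}]}}

```text
clock: 30.63
tcp_pos: [0.4084, 0.2916, 0.1533]
orientation: [0.228, -3.132, -0.0]
contact_force: [-0.7, -0.7, -0.7]
grip_width: 0.0512
```

Emit:
{"fn": "jog_arm", "kwargs": {"rows": [{"xyz": [0,0,0],"fingers": 0.4,"delta_rot": [0,0,0]},{"xyz": [0,0,0],"fingers": 0.4,"delta_rot": [0,0,0]},{"xyz": [0,0,0],"fingers": 0.4,"delta_rot": [0,0,0]},{"xyz": [0,0,0],"fingers": 0.4,"delta_rot": [0,0,0]},{"xyz": [0,0,0],"fingers": 0.4,"delta_rot": [0,0,0]}]}}

```text
clock: 31.05
tcp_pos: [0.4089, 0.2918, 0.1543]
orientation: [-0.227, 3.133, 0.002]
contact_force: [0.3, -0.7, 0.1]
grip_width: 0.0513
```

```bash
python3 -c "
from ov import *
ov('pics/w25.png',['red','yellow'])
goto(.4088,.2909,.0445,97.9)
"
```

```text
t 31.1 tcp [0.4088 0.2918 0.1541] jaw 98.3 grip 0.051 -> xyz [ 0.02 -0.1  10.96] rot [0.1 0.  0.4]
```

View pics/w25.png

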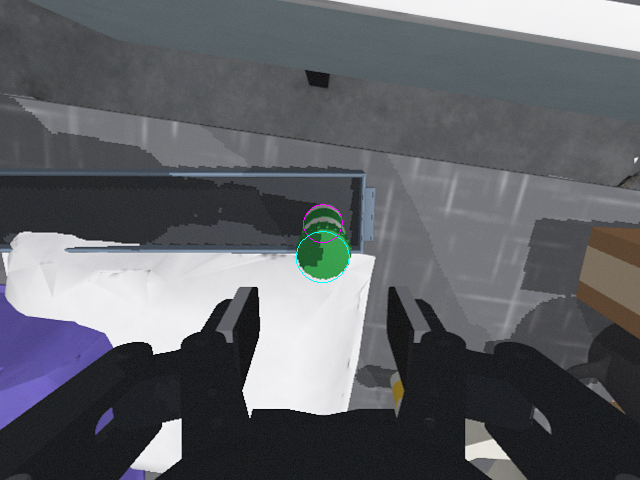

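Green matches its overlay at (323,257). I'll descend and grip.

Emit:
{"fn": "jog_arm", "kwargs": {"rows": [{"xyz": [0,-0.1,4],"fingers": 0.4,"delta_rot": [0,0,0]},{"xyz": [0,-0.1,7],"fingers": 0.4,"delta_rot": [0,0,0]},{"xyz": [0,-0.1,9],"fingers": 0.4,"delta_rot": [0,0,0]},{"xyz": [0,-0.1,10.4],"fingers": 0.4,"delta_rot": [0,0,0]},{"xyz": [0,-0.1,10.9],"fingers": 0.4,"delta_rot": [0,0,0]}]}}

```text
clock: 31.52
tcp_pos: [0.4081, 0.2903, 0.0436]
orientation: [0.227, -3.132, 0.001]
contact_force: [0.6, 0.2, -0.0]
grip_width: 0.0516
```

Emit:
{"fn": "jog_arm", "kwargs": {"rows": [{"xyz": [0,0,0],"fingers": 0.4,"delta_rot": [0,0,0]},{"xyz": [0,0,0],"fingers": 0.6,"delta_rot": [0,0,0]},{"xyz": [0,0,0],"fingers": 1,"delta_rot": [0,0,0]},{"xyz": [0,0,0],"fingers": 1,"delta_rot": [0,0,0]},{"xyz": [0,0,0],"fingers": 1,"delta_rot": [0,0,0]}]}}

```text
clock: 31.93
tcp_pos: [0.4087, 0.2908, 0.0445]
orientation: [0.227, -3.133, -0.001]
contact_force: [0.8, -0.2, 2.5]
grip_width: 0.0291
```

Emit:
{"fn": "jog_arm", "kwargs": {"rows": [{"xyz": [0,0,0],"fingers": 1,"delta_rot": [0,0,0]},{"xyz": [0,0,0],"fingers": 1,"delta_rot": [0,0,0]},{"xyz": [0,0,0],"fingers": 1,"delta_rot": [0,0,0]},{"xyz": [0,0,-1],"fingers": 1,"delta_rot": [0,0,0]},{"xyz": [0,0,-3],"fingers": 1,"delta_rot": [0,0,0]}]}}

```text
clock: 32.35
tcp_pos: [0.4073, 0.2896, 0.0736]
orientation: [0.227, -3.13, 0.003]
contact_force: [-0.7, -0.7, -0.5]
grip_width: 0.0294
```

Emit:
{"fn": "jog_arm", "kwargs": {"rows": [{"xyz": [0,0,-4],"fingers": 1,"delta_rot": [0,0,0]},{"xyz": [0,0,-8],"fingers": 1,"delta_rot": [0,0,0]},{"xyz": [0,0,-12],"fingers": 1,"delta_rot": [0,0,0]},{"xyz": [-0.2,-2,-14],"fingers": 1,"delta_rot": [0,0,0]},{"xyz": [-0.4,-6,-14.5],"fingers": 1,"delta_rot": [0,0,0]}]}}

```text
clock: 32.77
tcp_pos: [0.422, 0.2364, 0.2238]
orientation: [-0.239, 3.129, 0.008]
contact_force: [1.3, 0.2, -1.1]
grip_width: 0.0291
```

```bash
python3 -c "
from ov import *
ov('pics/w26.png')
goto(.442,-.168,.215,92)
"
```

```text
t 32.82 tcp [0.4235 0.224  0.2225] jaw 98.0 grip 0.0295 -> xyz [  3.64 -39.07   0.81] rot [-0.1  0.1  6. ]
```

View pics/w26.png

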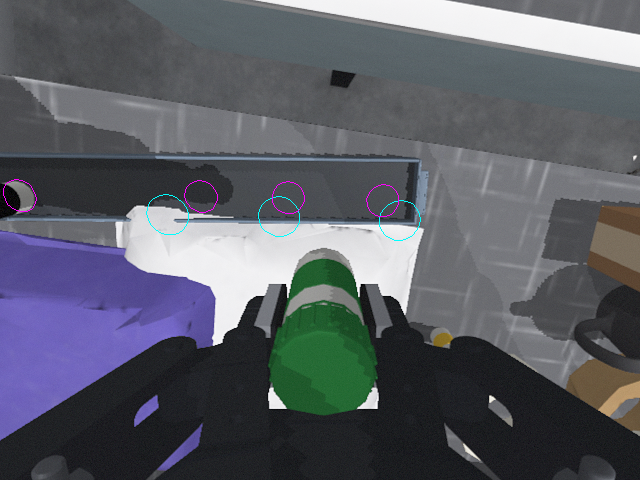

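Green is held. Carrying it to the canister.

Emit:
{"fn": "jog_arm", "kwargs": {"rows": [{"xyz": [0,-4,0],"fingers": 1,"delta_rot": [0,0,1]},{"xyz": [0,-8,0],"fingers": 1,"delta_rot": [0,0,2]},{"xyz": [0.1,-12,0],"fingers": 1,"delta_rot": [0,0,4]},{"xyz": [0.3,-16,0],"fingers": 1,"delta_rot": [0,0,5]},{"xyz": [0.6,-20,0],"fingers": 1,"delta_rot": [0,0,6]}]}}

```text
clock: 33.23
tcp_pos: [0.445, 0.0229, 0.2233]
orientation: [-0.053, 3.14, -0.001]
contact_force: [0.8, 0.1, -0.4]
grip_width: 0.0296
```

```bash
python3 -c "
from ov import *
goto(.442,-.168,.215,92)
"
```

```text
t 33.23 tcp [0.445  0.0229 0.2233] jaw 91.9 grip 0.0296 -> xyz [  0.94 -19.07   0.84] rot [-0.1  0.1 -0.1]
```

Emit:
{"fn": "jog_arm", "kwargs": {"rows": [{"xyz": [0.2,-4,0],"fingers": 1,"delta_rot": [0,0,0]},{"xyz": [0.4,-8,0],"fingers": 1,"delta_rot": [0,0,0]},{"xyz": [0.6,-12,0],"fingers": 1,"delta_rot": [0,0,0]},{"xyz": [0.8,-16,0],"fingers": 1,"delta_rot": [0,0,0]},{"xyz": [0.9,-18,1],"fingers": 1,"delta_rot": [0,0,0]}]}}

```text
clock: 33.65
tcp_pos: [0.4418, -0.1627, 0.2154]
orientation: [-0.044, 3.136, -0.003]
contact_force: [1.2, -0.1, -1.1]
grip_width: 0.0292
```

Emit:
{"fn": "jog_arm", "kwargs": {"rows": [{"xyz": [0,0,1],"fingers": 1,"delta_rot": [0,0,0]},{"xyz": [0,0,3],"fingers": 1,"delta_rot": [0,0,0]},{"xyz": [0,0,5],"fingers": 1,"delta_rot": [0,0,0]},{"xyz": [0,0,5],"fingers": 1,"delta_rot": [0,0,0]},{"xyz": [0,0,5],"fingers": 1,"delta_rot": [0,0,0]}]}}

```text
clock: 34.07
tcp_pos: [0.4411, -0.1621, 0.1649]
orientation: [-0.044, 3.139, -0.003]
contact_force: [0.0, -0.6, -0.6]
grip_width: 0.0297
```

Emit:
{"fn": "jog_arm", "kwargs": {"rows": [{"xyz": [0,0,0],"fingers": 1,"delta_rot": [0,0,0]},{"xyz": [0,0,0],"fingers": 1,"delta_rot": [0,0,0]},{"xyz": [0,0,0],"fingers": 1,"delta_rot": [0,0,0]},{"xyz": [0,0,0],"fingers": 1,"delta_rot": [0,0,0]},{"xyz": [0,0,0],"fingers": 1,"delta_rot": [0,0,0]}]}}

```text
clock: 34.48
tcp_pos: [0.4414, -0.162, 0.1654]
orientation: [-0.044, 3.138, -0.003]
contact_force: [0.1, -0.2, -0.5]
grip_width: 0.0291
```

```bash
python3 -c "
from ov import *
ovc('pics/w27.png')
goto(.442,-.168,.0345,92)
t=imaging.grab_frame('top');crop(t,330,180,490,280,5,'pics/t27.png')
"
```

```text
t 34.53 tcp [ 0.4413 -0.162   0.1653] jaw 91.6 grip 0.0292 -> xyz [-1.000e-02 -5.800e-01  1.308e+01] rot [-0.1  0.2 -0.4]
```

View pics/w27.png

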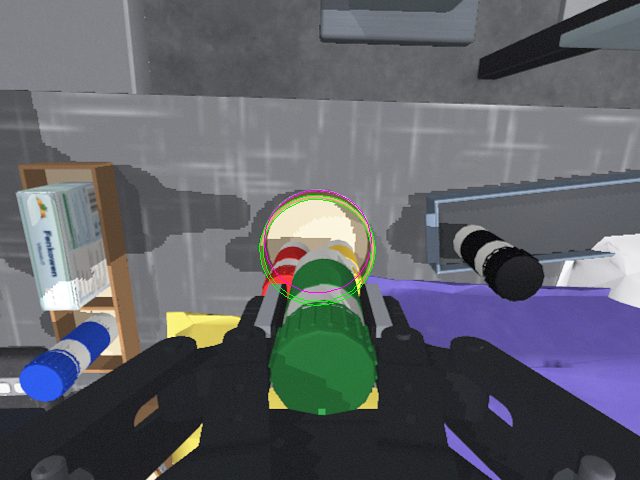

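View pics/t27.png

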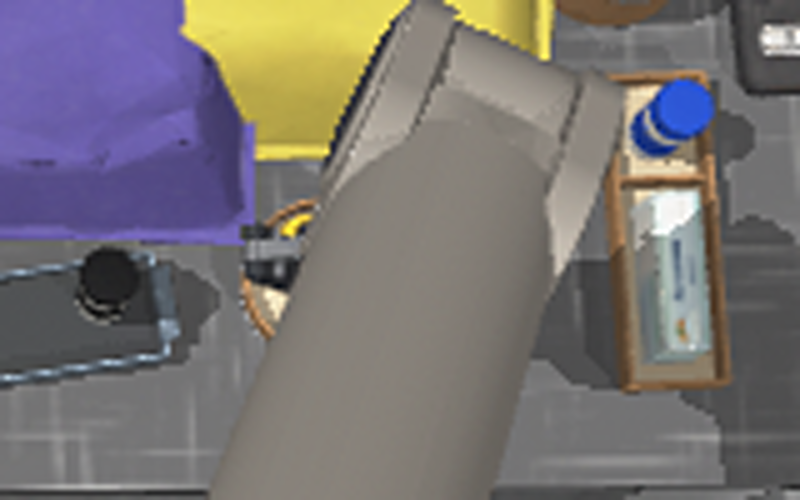

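Everything is in order. Shifting −6 mm in y and lowering green into the near spot.

Emit:
{"fn": "jog_arm", "kwargs": {"rows": [{"xyz": [0,-0.6,2],"fingers": 1,"delta_rot": [0,0,0]},{"xyz": [0,-0.6,4],"fingers": 1,"delta_rot": [0,0,0]},{"xyz": [0,-0.6,5],"fingers": 1,"delta_rot": [0,0.2,0]},{"xyz": [0,-0.6,5],"fingers": 1,"delta_rot": [0,0.2,0]},{"xyz": [0,-0.6,5],"fingers": 1,"delta_rot": [0,0.2,0]}]}}

```text
clock: 35.0
tcp_pos: [0.4413, -0.1682, 0.1151]
orientation: [0.044, -3.139, 0.003]
contact_force: [0.2, -0.2, -0.4]
grip_width: 0.0287
```

```bash
python3 -c "
from ov import *
ovc('pics/w28.png')
goto(.4418,-.168,.0345,91.6)
"
```

```text
t 35.05 tcp [ 0.4418 -0.1683  0.1156] jaw 91.6 grip 0.0294 -> xyz [-0.01  0.05  8.11] rot [-0.1 -0.1  0. ]
```

View pics/w28.png

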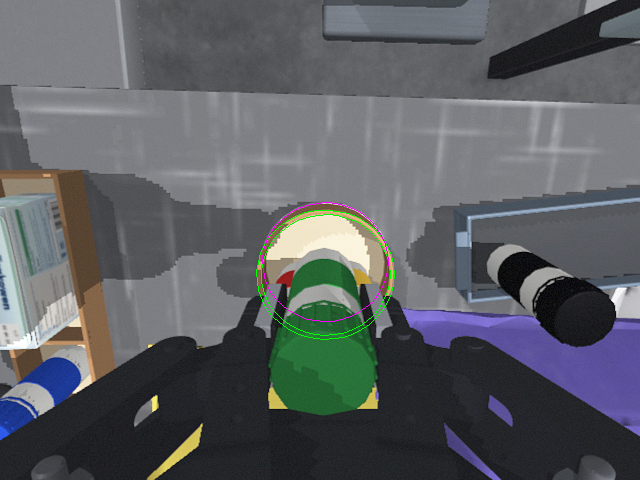

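Emit:
{"fn": "jog_arm", "kwargs": {"rows": [{"xyz": [0,0,2],"fingers": 1,"delta_rot": [0,0,0]},{"xyz": [0,0,4],"fingers": 1,"delta_rot": [0,0,0]},{"xyz": [0,0,5.5],"fingers": 1,"delta_rot": [0,0,0]},{"xyz": [0,0,6.3],"fingers": 1,"delta_rot": [0,0,0]},{"xyz": [0,0,6.6],"fingers": 1,"delta_rot": [0,0,0]}]}}

```text
clock: 35.47
tcp_pos: [0.4418, -0.1684, 0.0494]
orientation: [0.044, -3.14, 0.003]
contact_force: [-1.2, 0.6, -1.2]
grip_width: 0.029
```

```bash
python3 -c "
from ov import *
goto(.4418,-.168,.0345,91.6);print(r.get_obs()['contact_force'])
t=imaging.grab_frame('side');crop(t,300,150,420,240,6,'pics/s29.png')
"
```

```text
t 35.47 tcp [ 0.4418 -0.1684  0.0494] jaw 91.6 grip 0.029 -> xyz [0.   0.04 1.49] rot [-0.1 -0.1  0. ]
[-1.21822457  0.59722857 -1.16567038]
```

View pics/s29.png

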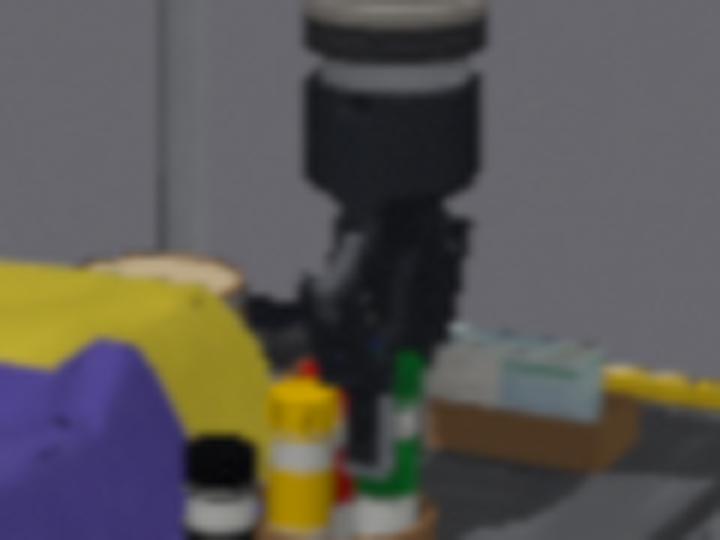

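All three are upright and there is no side contact. I'll finish lowering.

Emit:
{"fn": "jog_arm", "kwargs": {"rows": [{"xyz": [0,0,0.6],"fingers": 1,"delta_rot": [0,0,0]},{"xyz": [0,0,1],"fingers": 1,"delta_rot": [0,0,0]},{"xyz": [0,0,1.3],"fingers": 1,"delta_rot": [0,0,0]},{"xyz": [0,0,1.45],"fingers": 1,"delta_rot": [0,0,0]},{"xyz": [0,0,1.5],"fingers": 1,"delta_rot": [0,0,0]}]}}

```text
clock: 35.93
tcp_pos: [0.4419, -0.1685, 0.0345]
orientation: [0.044, -3.14, 0.003]
contact_force: [-1.2, 0.6, 4.5]
grip_width: 0.0295
```

Emit:
{"fn": "jog_arm", "kwargs": {"rows": [{"xyz": [0,0,0.05],"fingers": 1,"delta_rot": [0,0,0]},{"xyz": [0,0,0.05],"fingers": 1,"delta_rot": [0,0,0]},{"xyz": [0,0,0.1],"fingers": 1,"delta_rot": [0,0,0]},{"xyz": [0,0,0.1],"fingers": 1,"delta_rot": [0,0,0]},{"xyz": [0,0,0.1],"fingers": 1,"delta_rot": [0,0,0]}]}}

```text
clock: 36.35
tcp_pos: [0.442, -0.1685, 0.0344]
orientation: [0.043, -3.141, 0.001]
contact_force: [-4.1, 1.6, 13.5]
grip_width: 0.0293
```

Seated (13 N upward). I'll release with a small opening and go straight up.

Emit:
{"fn": "jog_arm", "kwargs": {"rows": [{"xyz": [0,0,0],"fingers": 0.55,"delta_rot": [0,0,0]},{"xyz": [0,0,0],"fingers": 0.55,"delta_rot": [0,0,0]},{"xyz": [0,0,0],"fingers": 0.55,"delta_rot": [0,0,0]},{"xyz": [0,0,0],"fingers": 0.55,"delta_rot": [0,0,0]},{"xyz": [0,0,-1],"fingers": 0.55,"delta_rot": [0,0,0]}]}}

```text
clock: 36.77
tcp_pos: [0.4409, -0.1681, 0.0436]
orientation: [0.044, -3.138, 0.001]
contact_force: [-0.5, -0.0, 1.2]
grip_width: 0.0383
```

Emit:
{"fn": "jog_arm", "kwargs": {"rows": [{"xyz": [0,0,-2],"fingers": 0.55,"delta_rot": [0,0,0]},{"xyz": [0,0,-4],"fingers": 0.55,"delta_rot": [0,0,0]},{"xyz": [0,0,-7],"fingers": 0.55,"delta_rot": [0,0,0]},{"xyz": [0,0,-11],"fingers": 0.5,"delta_rot": [0,0,0]},{"xyz": [0,0,-15],"fingers": 0.4,"delta_rot": [0,0,0]}]}}

```text
clock: 37.18
tcp_pos: [0.4402, -0.1683, 0.1951]
orientation: [0.042, -3.136, 0.002]
contact_force: [0.6, 1.4, -0.0]
grip_width: 0.0509
```

Emit:
{"fn": "jog_arm", "kwargs": {"rows": [{"xyz": [0,4,-2],"fingers": 0.4,"delta_rot": [0,0,0]},{"xyz": [0,8,-3],"fingers": 0.4,"delta_rot": [0,0,0]},{"xyz": [0,12,-4],"fingers": 0.4,"delta_rot": [0,0,0]},{"xyz": [0,16,-4],"fingers": 0.4,"delta_rot": [0,0,0]},{"xyz": [0,20,-4],"fingers": 0.4,"delta_rot": [0,0,0]}]}}

```text
clock: 37.6
tcp_pos: [0.435, 0.0334, 0.2365]
orientation: [0.041, -3.138, -0.001]
contact_force: [0.9, 0.5, -1.4]
grip_width: 0.0511
```

Emit:
{"fn": "jog_arm", "kwargs": {"rows": [{"xyz": [0,3,0],"fingers": 0.4,"delta_rot": [0,0,0]},{"xyz": [0,5,0],"fingers": 0.4,"delta_rot": [0,0,0]},{"xyz": [0,6,0],"fingers": 0.4,"delta_rot": [0,0,0]},{"xyz": [0,6,0],"fingers": 0.4,"delta_rot": [0,0,0]},{"xyz": [0,6,0],"fingers": 0.4,"delta_rot": [0,0,0]}]}}

```text
clock: 38.02
tcp_pos: [0.4334, 0.0923, 0.2366]
orientation: [0.04, -3.138, 0.0]
contact_force: [0.4, -0.1, -0.5]
grip_width: 0.0511
```

```bash
python3 -c "
from ov import *
t=imaging.grab_frame('side');crop(t,290,150,450,260,5,'pics/s30.png')
t=imaging.grab_frame('top');crop(t,330,180,490,280,5,'pics/t30.png')
hsv=cv2.cvtColor(t,cv2.COLOR_BGR2HSV)
rng={'red':[((0,150,90),(8,255,255)),((172,150,90),(180,255,255))],'yellow':[((20,180,150),(32,255,255))],'green':[((50,120,50),(80,255,255))],'blue':[((105,170,100),(118,255,255))],'black':[((0,0,0),(180,255,40))]}
W={'red':(380,220,415,255),'yellow':(384,222,410,255),'green':(375,225,415,265),'blue':(445,190,480,220),'black':(340,226,364,246)}
zz=dict(red=.08,yellow=.08,green=.08,blue=.079,black=.09)
for k,v in rng.items():
    x0,y0,x1,y1=W[k]; m=0
    for lo,hi in v: m=m|cv2.inRange(hsv[y0:y1,x0:x1],lo,hi)
    n,l,s,c=cv2.connectedComponentsWithStats(m)
    if n<2: print(k,'none'); continue
    i=1+np.argmax(s[1:,4]); P=at_z('top',c[i]+[x0,y0],zz[k]);print(k,s[i],P.round(4),'from can',np.linalg.norm(P[:2]-C).round(4))
goto(.44,.1,.24,92)
"
```

```text
red [ 17   2  14  14 128] [ 0.475  -0.1842  0.08  ] from can 0.0201
yellow [ 0  1 13 12 90] [ 0.474  -0.1499  0.08  ] from can 0.0194
green [ 16  10  13  14 119] [ 0.4396 -0.1667  0.08  ] from can 0.0252
blue [ 15   6  13  12 113] [ 0.5464 -0.3538  0.079 ] from can 0.204
black [  6   4  12  13 112] [ 0.455  -0.0435  0.09  ] from can 0.1237
t 38.12 tcp [0.4335 0.0914 0.2365] jaw 91.3 grip 0.0512 -> xyz [-0.67  0.85 -0.35] rot [ 0.  -0.2 -0.7]
```

View pics/s30.png

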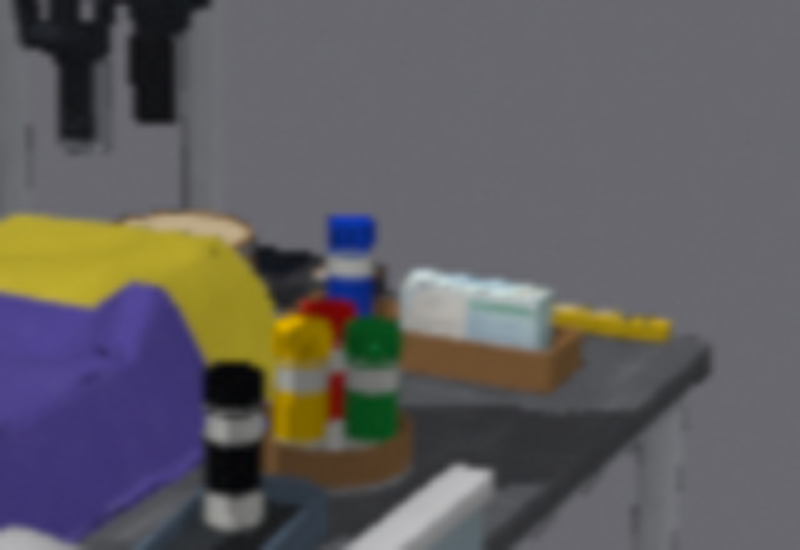

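View pics/t30.png

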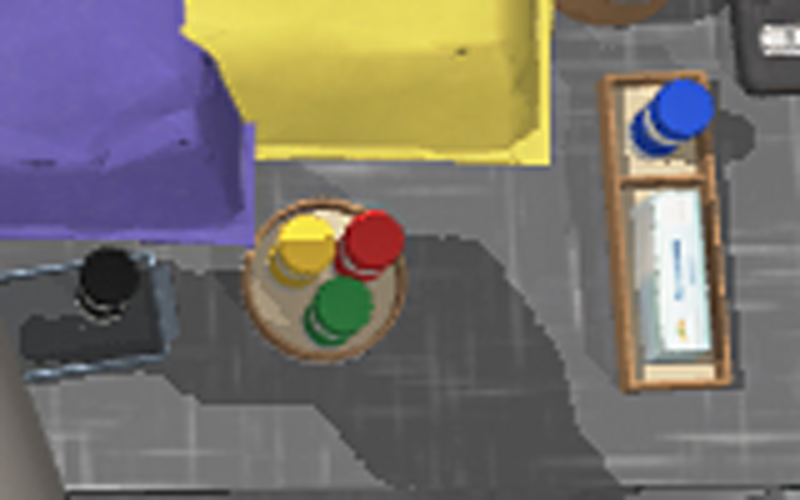

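```bash
python3 -c "
from h import *
im=cv2.imread('pics/t30.png');crop(im,580,170,760,400,2.5,'pics/t31.png')
P=at_z('top',(465.8,234.4),.055)[:2];print(P)
a=np.radians(2);n=np.array([np.cos(a),np.sin(a)]);d=P-[.4905,-.3555];print('carton y',d@n,'x',d@[n[1],-n[0]])
d=np.array([.5464,-.3545])-[.4905,-.3555];print('blue y',d@n,'x',d@[n[1],-n[0]])
o=r.get_obs();print(o['clock'],o['contact_force'],abs(o['qvel']).max())
"
```

```text
[ 0.46086323 -0.35534752]
carton y -0.029613391678962573 x -0.0011866964522715198
blue y 0.055900846727069964 x 0.0009514910386507077
38.1167 [-0.77414964 -0.14842385  0.05767451] 0.006171942493781231
```

View pics/t31.png

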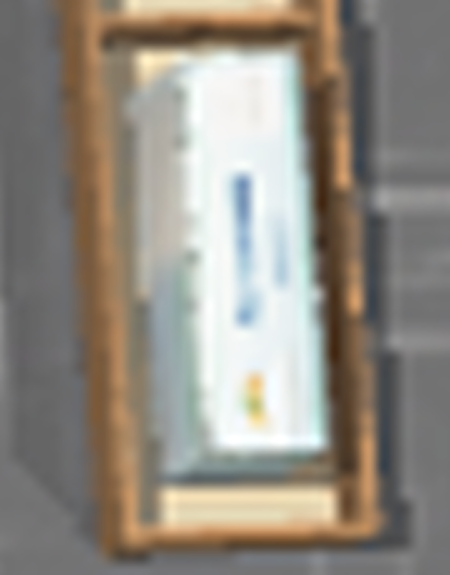

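The box lies flat on its base and centred in its cell, and every check is within limits. Handing in.

```bash
python3 -c "
from bench import r
print(r.hand_in())"
```

```text
the job is handed in; nothing more can be done
None
```

I packed both orders and handed the job in at about 38 s of the 128 s allowed; no verdict is reported. The red, large yellow and green tubes stand in the canister. The blue tube is in the carton's square cell and the orange-printed box is in its long cell. Each article was lowered to its container floor before I let go.

Last checks, measured from the top and side views with the arm clear and nearly still:

| Article | Measured position | Limit |
|---|---|---|
| Red tube | about 20 mm from the canister axis | below 31 mm |
| Yellow tube | about 19 mm from the canister axis | below 31 mm |
| Green tube | about 25 mm from the canister axis | below 31 mm |
| Blue tube (carton frame) | x ≈ +1 mm, y ≈ +56 mm | x ±14 mm, y 40 to 75 mm |
| Box (carton frame) | x ≈ −1 mm, y ≈ −30 mm | x ±14 mm, y −44 to −14 mm |
| Black tube | no measurable shift (under 1 mm) | below 20 mm |

All the articles looked upright and seated. I judged tilt and seated height from the pictures and the contact forces at set-down, and did not measure them separately.

No check failed. The one disagreement was a carton-rim overlay about 3 mm off in one wrist view, when the arm was slightly tilted. It stayed well within tolerance, and the later top view put both carton articles near their cell centres.

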